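# Park the coolant spray bottle in its sprung dock

### The job

Slide the tall coolant spray bottle along the bench into the blue-ended dock and press it home against the orange sprung pad with about 10 newtons (never as much as 20) for a moment, then let go so that it stays standing in the dock, resting against the pad. Its pump head is loose and it tips easily, so push it only low down, in its lowest third, never lift or tip it, and leave the jars, tape, stone and slab where they are.

Things in the scene. Friction and masses are not known exactly. Their poses are not given: they have to be found in the camera images.
- coolant_bottle: Blue-violet spray bottle, white trigger head, 261 mm tall, 0.6 to 0.9 kg, standing. Origin on the bench under the neck, z up. Slab-shaped: below 165 mm it reaches x = -24 to +24 mm (broad faces look to +x and -x), y = -56 to +36 mm, corners rounded. The head overhangs to y = +58 mm above z = 188 mm. Its +x face starts turned roughly to the dock, the origin 0.25 to 0.5 m from the mouth.
- bottle_foot (a point): Middle of the bottle's foot, on the bench (at y = -10 mm in the bottle's frame; same axes). Pushed square on the -x face more than about 35 mm up, the bottle tips; lower, it slides, at about 3 to 8 N (weight and friction vary). Push near the middle of the face, or with two fingers set apart on it, and it keeps square.
- dock: Fixed dock: two low parallel aluminium rails with black tops, blue end plate. Origin on the bench at the middle of the open mouth, x pointing into the dock (about world +y), z up. Rails: 30 mm high, 104 mm apart in the clear (the bottle is 92 wide), from x = 0 inward; flared lips widen the mouth to about 137 mm at x = -23 mm. The blue plate begins at x = 128 mm.
- dock_mouth (a point): Same point and axes as the dock's origin. The bottle goes in broad face first, its x axis along the dock's, its foot's middle on the centre line y = 0. Home, its trailing face lies 1 to 31 mm outside the mouth line, so no finger need go between the rails, unless the pad is set deepest and pressed hard.
- pad_nearest (a point): Fixed point on the dock's centre line at x = 17 mm, z = 20 mm: the nearest place the orange pad's face can be. The pad (70 mm wide, heights 5 to 35 mm) is sprung, giving 0.5 mm per N along x, up to 12 mm. Its grey carriage is clamped at an unknown place: the free pad face lies 0 to 24 mm deeper than this point. That is not measured; feel for it.
- dark_jar: Bystander: jar with white lid and dark contents, diameter 55, height 68 mm. Origin at the middle of its underside.
- blue_lid_jar: Bystander: brown jar with blue lid, diameter 55, height 68 mm. Origin at the middle of its underside.
- tape: Bystander: black tape roll lying flat, diameter 62, height 19 mm. Origin at the middle of its underside.
- rough_stone: Bystander: brown rough stone, 44 x 52 x 36 mm. Origin at the middle of its underside.
- slab: Bystander: banded agate slab lying flat, 57 x 80 x 8 mm. Origin at the middle of its underside.

How it is judged:
By the outcome, as a careful person would: the job done as asked, in the order asked, and still so for the second after the job is handed in, with the robot touching nothing.
It also fails if it takes over 72 s, if anything falls off the work surface, if the arm or the gripper's body presses on something with over 40 N, if the wrist force passes 120 N, or if a joint passes its speed limit or range.

### The arm

A 7-joint arm with a two-finger parallel gripper is mounted at the origin on a cart in front of the work surface, level with it; the furniture and walls round the work are solid. World frame = base frame: x ahead of the robot, y to its left, z up, the work surface at z = 0. Lengths are in m, angles in rad, forces in N, time in s.
With the tool pointing down it reaches from about 0.4 to 0.85 m from the base axis. Payload 4.5 kg.
Tool frame: the origin (TCP) lies on the mounting face of the last link; the fingertips stand 166 mm ahead of it and the grasp point (between the pads) lies 147 mm ahead of it; y points along the fingers, z is the direction in which the jaws open and shut, and the axes are right-handed (so a half turn about y gives the same grasp; the last joint's range is limited). The gripper opens to 88 mm and grips with 3 to 60 N. Pads are 18 mm wide; open, the fingers measure 123 mm over their backs; the gripper's body (75 mm by 187 mm) begins 45 mm behind the grasp point.
Start: joints at [-1.153, 0.689, -0.195, 1.565, 0.157, 0.902, -0.215], TCP at [0.234, 0.58, 0.405] pointing down, gripper open.
Joint ranges: [-3.01, 3.01], [-0.46, 2.08], [-1.47, 1.51], [0.13, 2.56], [-1, 4.14], [0.04, 2.09], [-2.66, 2.66]. Speed limits (rad/s): [2.57, 2.57, 3.14, 3.14, 3.14, 3.14, 3.14].

### API

Orientations are given as a unit quaternion [x, y, z, w].
In Python, from plant import r gives the robot as it stands.
- The arm moves only by the tool arm_command, never from a script. Its argument "deltas" is a list of rows, each an object of numbers: "dx", "dy", "dz": the shift along the tool's x, y, z each as a share of 1000 mm, from -1 to 1; "wx", "wy", "wz": the turn, a rotation vector about the tool's x, y, z each as a share of 45 degrees, from -1 to 1. In form: [{"dx": .., "dy": .., "dz": .., "wx": .., "wy": .., "wz": ..}, ...]. A call has exactly 5 rows; each row is the pose to reach, as a shift and turn from the pose commanded when the call began, along the tool's axes at that moment; what a row does not reach only later rows make up. A row lasts 1/10 s, in which the tool goes at most 50 mm and 8.59 degrees, less where a joint would pass 70% of its speed; a pose out of reach is approached as far as the arm can. A call with a number of a shift or a turn outside -1 to 1 is refused whole. A call with a gripper value outside its range is refused whole. "claw" is the opening, from -1 (shut) to 1 (fully open), set as the call begins (left out, the last holds). The fingers move at their own pace and stop on an object; "grip_force" is the grip in N (left out, the last holds). Time passes only in rows, so rows that repeat a pose let the fingers close, or fill a call up. It gives the time, the measured TCP pose, the force and the opening at its end, in the units of the state.
- r.get_state(): the state, without advancing time (a new reading comes with each control period).
- r.snapshot(name): name is "side" or "top"; returns the picture (400x640x3 uint8, red, green, blue); there is no depth.
- r.get_calibration(name): a dict with "vertical_fov" (degrees; the focal length in pixels is half the picture's height over the tangent of half this angle, whatever the lens; pixels are square), "cx", "cy" (the principal point, pixels), "R" (3x3) and "t" (3): a world point X has camera coordinates R X + t. Camera axes: x right, y down, z forward; pixel columns grow to the right and rows downward; lengths in m; the calibration is good to about 2 mm. A picture is of the moment at which its call begins. get_calibration takes no time and is no camera call.
- r.finish_job(): hands the job in, once; it reports no verdict.
The state is a dict: "clock": time; "q": joint angles; "qd": joint speeds; "joint_torque": joint torques, N m; "tool_pos": TCP position; "eef_rot": TCP orientation; "contact_force": force on the tool from outside, world axes, zero at the start; "moment": the same for the moment, N m; "opening": opening from 0.0 (shut) to 1.0 (fully open).
Only numpy, scipy, OpenCV 4.12 (cv2) and the standard library are available. Lean on these libraries where they do the work, as an engineer would, in place of code of your own. Each camera call takes 0.05 s, during which the arm holds its last target.

## Working session

There is one attempt and no reset: what is moved stays moved. The work goes in short steps, Python scripts to look and compute and a tool call to move; the robot and the scene stay as the last step left them, time stands still between calls to the robot, and variables do not carry over. Pictures are saved under pics/ and viewed, and the job is handed in when it is done.

Besides the shell and the picture viewer there is one more tool, called after "Emit:" by a JSON object that holds its "name" and its "arguments", one argument or row to a line. arm_command: Moves the arm, as the interface text tells. Shift numbers are shares of 1000 mm and turn numbers shares of 45 degrees, none past 1 either way. Its arguments: {"type":"object","properties":{"deltas":{"type":"array","items":{"type":"object","properties":{"dx":{"type":"number","minimum":-1,"maximum":1},"dy":{"type":"number","minimum":-1,"maximum":1},"dz":{"type":"number","minimum":-1,"maximum":1},"wx":{"type":"number","minimum":-1,"maximum":1},"wy":{"type":"number","minimum":-1,"maximum":1},"wz":{"type":"number","minimum":-1,"maximum":1}}}},"claw":{"type":"number"},"grip_force":{"type":"number"}},"required":["deltas"]}

```bash
ls; mkdir -p pics; python3 - <<'E'
from plant import r
import cv2, numpy as np
for n in ["side","top"]:
    im=r.snapshot(n); cv2.imwrite(f"pics/{n}0.png",im[:,:,::-1])
    c=r.get_calibration(n); print(n,c)
s=r.get_state(); print(s)
E
```

```text
pics
side {'vertical_fov': 54.08174069352039, 'cx': 320.77318655037396, 'cy': 194.55746609675768, 'R': array([[-0.99378216, -0.10918613,  0.02180384],
       [-0.06634277,  0.42340864, -0.90350637],
       [ 0.08941843, -0.89933504, -0.42801967]]), 't': array([ 0.5813252 , -0.00291028,  0.98160701])}
top {'vertical_fov': 43.406170414333275, 'cx': 313.45799692711694, 'cy': 201.27467816761586, 'R': array([[ 0.01599334, -0.99986415, -0.0039873 ],
       [-0.9943342 , -0.0154855 , -0.10516511],
       [ 0.10508908,  0.00564665, -0.99444678]]), 't': array([0.14455616, 0.55268365, 1.11757771])}
{'clock': 0.1, 'q': array([-1.15317533,  0.68988774, -0.19453267,  1.56619533,  0.15731817,
        0.90248589, -0.21511935]), 'qd': array([ 0.00022155, -0.0007146 , -0.00288596, -0.0036115 ,  0.00024702,
        0.00046534, -0.00070942]), 'joint_torque': array([-3.15791782e-03, -5.28497744e+01, -1.27146419e+00, -1.53836918e+01,
       -5.25627541e-02,  1.94468492e-03,  2.74097050e-05]), 'tool_pos': array([0.23395562, 0.5792612 , 0.40400997]), 'eef_rot': array([ 0.69468608, -0.13490965,  0.13477953, -0.69357416]), 'contact_force': array([-0.27345593, -0.10537579, -0.17910479]), 'moment': array([-0.01010866,  0.02605253, -0.00895897]), 'opening': 1.0010847069357827}
```

View pics/side0.png

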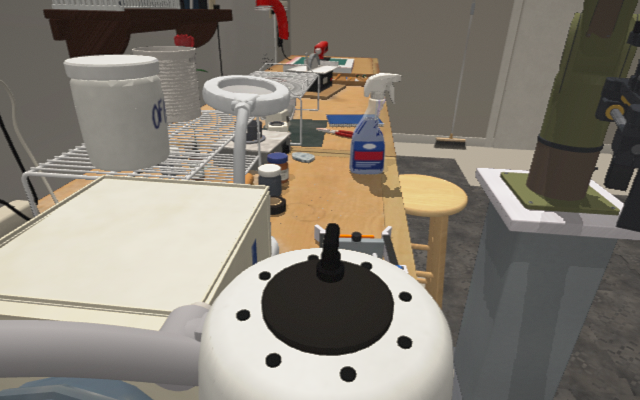

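View pics/top0.png

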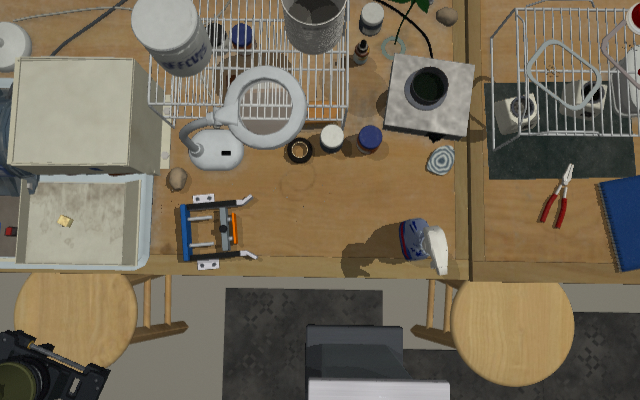

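```bash
python3 - <<'E'
import cv2
t=cv2.imread("pics/top0.png"); s=cv2.imread("pics/side0.png")
def crop(im,x0,x1,y0,y1,k,name):
    cv2.imwrite(name,cv2.resize(im[y0:y1,x0:x1],None,fx=k,fy=k,interpolation=cv2.INTER_CUBIC))
crop(t,170,270,185,280,6,"pics/t_dock.png")
crop(t,340,470,200,285,6,"pics/t_bot.png")
crop(s,300,430,60,260,3,"pics/s_bot.png")
E
```

```text
(no output)
```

View pics/t_dock.png

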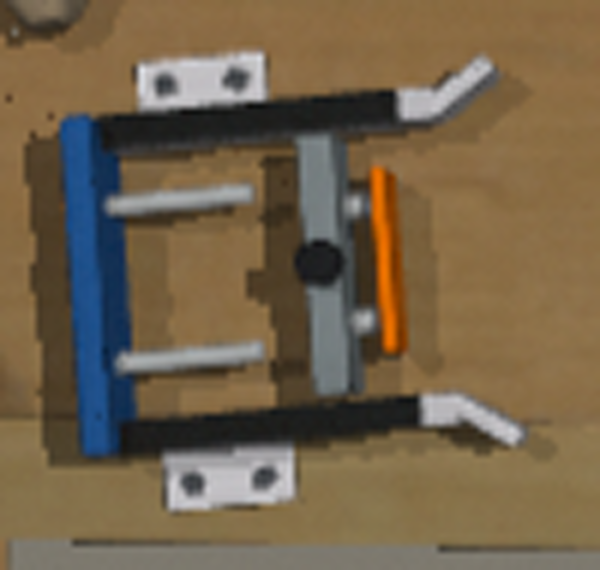

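View pics/t_bot.png

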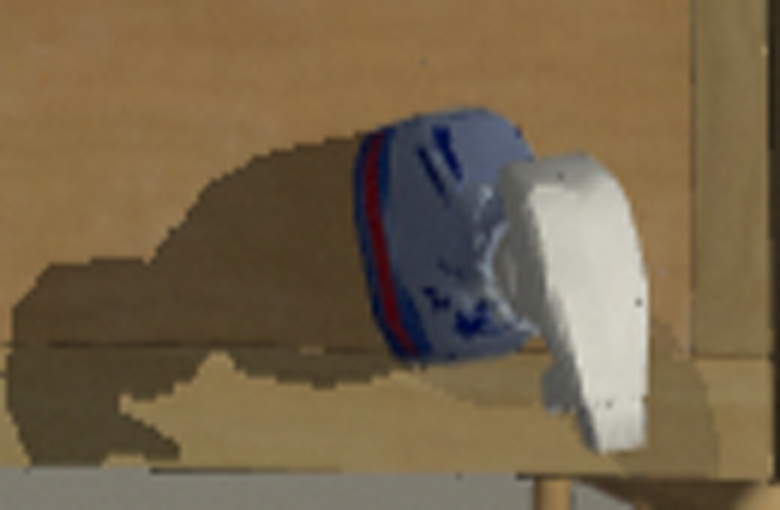

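View pics/s_bot.png

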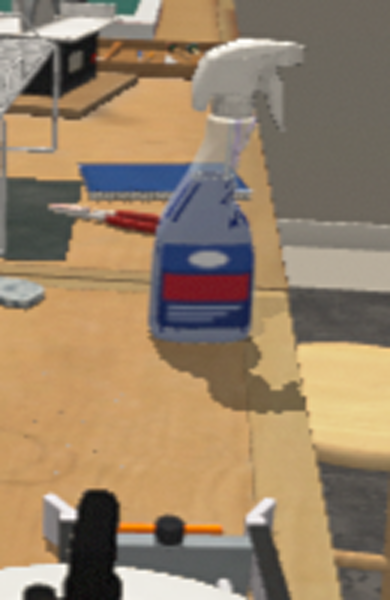

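```bash
cat > h.py <<'E'
import numpy as np, cv2
from plant import r
from scipy.spatial.transform import Rotation as Ro
def K(n):
    c=r.get_calibration(n); f=200/np.tan(np.radians(c['vertical_fov']/2))
    return f,c['cx'],c['cy'],np.array(c['R']),np.array(c['t'])
def unproj(n,u,v,z):
    f,cx,cy,R,t=K(n); d=R.T@np.array([(u-cx)/f,(v-cy)/f,1]); o=-R.T@t
    return o+d*(z-o[2])/d[2]
def proj(n,P):
    f,cx,cy,R,t=K(n); p=np.atleast_2d(P)@R.T+t
    return np.c_[cx+f*p[:,0]/p[:,2],cy+f*p[:,1]/p[:,2]]
E
python3 - <<'E'
from h import *
np.set_printoptions(precision=4,suppress=True)
d=lambda x,y,z:unproj("top",170+(x+.5)/6-.5,185+(y+.5)/6-.5,z)
for nm,x,y in [("U mouth out",398,90),("U mouth in",398,120),("U far out",100,117),("U far in",100,148),("L mouth in",420,397),("L mouth out",420,425),("L far in",122,425),("L far out",122,453),("Ulip",492,68),("Llip",522,435),("orange top",375,170),("orange bot",390,350)]:
    print(nm,d(x,y,.03))
s=lambda x,y,z:unproj("side",300+(x+.5)/3-.5,60+(y+.5)/3-.5,z)
for x,y in [(153,335),(165,340),(240,340),(250,335)]: print(s(x,y,0))
b=lambda x,y,z:unproj("top",340+(x+.5)/6-.5,200+(y+.5)/6-.5,z)
for x,y in [(357,180),(395,355)]: print(b(x,y,.1))
# bench edges
for x in (0,600): print('edge',b(x,470,0))
print([c for c in (-K("side")[3].T@K("side")[4], -K("top")[3].T@K("top")[4])])
E
```

```text
U mouth out [0.5514 0.3304 0.03  ]
U mouth in [0.5399 0.33   0.03  ]
U far out [0.5393 0.4435 0.03  ]
U far in [0.5275 0.443  0.03  ]
L mouth in [0.4353 0.3183 0.03  ]
L mouth out [0.4248 0.318  0.03  ]
L far in [0.423  0.4302 0.03  ]
L far out [0.4126 0.4298 0.03  ]
Ulip [0.5604 0.2948 0.03  ]
Llip [0.4217 0.2795 0.03  ]
orange top [0.5207 0.3381 0.03  ]
orange bot [0.4527 0.3302 0.03  ]
[ 0.5088 -0.0654  0.    ]
[ 0.4974 -0.0549  0.    ]
[ 0.429  -0.0662  0.    ]
[ 0.4194 -0.0802 -0.    ]
[ 0.4852 -0.0302  0.1   ]
[ 0.4237 -0.0435  0.1   ]
edge [0.3768 0.0904 0.    ]
edge [ 0.3806 -0.1397  0.    ]
[array([0.4897, 0.9475, 0.4048]), array([0.4298, 0.1468, 1.1701])]
```

```bash
cat >> h.py <<'E'
def foot(pose,z,rad=14,arc=6):
    x,y,a=pose; pts=[]
    for cx,cy,a0 in [(24-rad,36-rad,0),(-24+rad,36-rad,90),(-24+rad,-56+rad,180),(24-rad,-56+rad,270)]:
        for k in np.linspace(0,90,arc):
            t=np.radians(a0+k); pts.append([cx+rad*np.cos(t),cy+rad*np.sin(t)])
    p=np.array(pts)/1000; c,s=np.cos(a),np.sin(a)
    return np.c_[x+c*p[:,0]-s*p[:,1],y+s*p[:,0]+c*p[:,1],np.full(len(p),z)]
def dockpts(pose):
    x,y,a=pose; c,s=np.cos(a),np.sin(a); segs=[]
    for sg in (1,-1):
        for q in ([(128,52),(0,52),(-23,68.5)],):
            segs.append([(X,sg*Y) for X,Y in q])
    segs.append([(128,-60),(128,60)]); segs.append([(0,-52),(0,52)])
    return [np.array([[x+(c*X-s*Y)/1000,y+(s*X+c*Y)/1000,.03] for X,Y in q]) for q in segs]
def overlay(n,im,lines,box,k,name):
    x0,x1,y0,y1=box
    o=cv2.resize(im[y0:y1,x0:x1],None,fx=k,fy=k,interpolation=cv2.INTER_CUBIC)
    for P,col,cl in lines:
        q=(proj(n,P)-[x0,y0]+.5)*k-.5
        cv2.polylines(o,[np.round(q*8).astype(np.int32)],cl,col,1,cv2.LINE_AA,3)
    cv2.imwrite(name,o)
E
cat > ov.py <<'E'
from h import *
import sys
def doit(t,s,B,D,tag,boxt=(340,470,200,285),boxs=(320,420,60,190)):
    L=[(foot(B,0),(0,255,0),True),(foot(B,.1),(0,255,255),True),(foot(B,.165),(255,255,0),True)]
    DL=[(q,(0,255,0),False) for q in dockpts(D)]
    overlay("top",t,L+DL,boxt,5,f"pics/ot{tag}.png")
    overlay("side",s,L,boxs,4,f"pics/os{tag}.png")
    overlay("top",t,DL,(170,270,185,280),5,f"pics/od{tag}.png")
E
python3 - <<'E'
from ov import *
t=cv2.imread("pics/top0.png"); s=cv2.imread("pics/side0.png")
a=np.radians(100); f=np.array([.4625,-.072]); 
# front-mid at foot -> foot centre 24mm back -> origin at +10 along y_b
c=f-.024*np.array([np.cos(a),np.sin(a)]); o=c+.010*np.array([-np.sin(a),np.cos(a)])
print(o)
doit(t,s,(*o,a),(.4892,.3094,np.radians(96.2)),"0")
E
```

```text
[ 0.45681948 -0.09737187]
```

View pics/ot0.png

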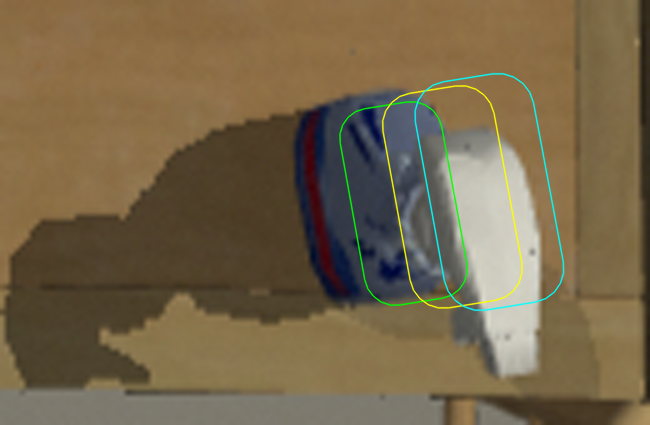

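View pics/os0.png

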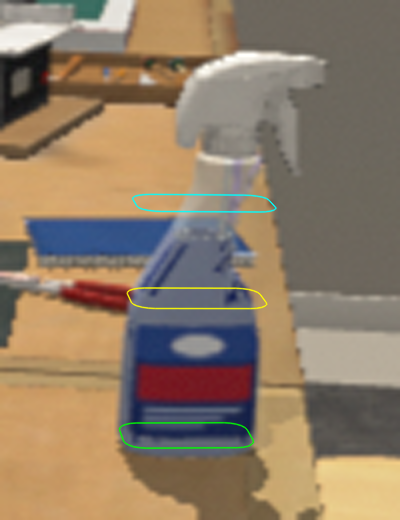

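View pics/od0.png

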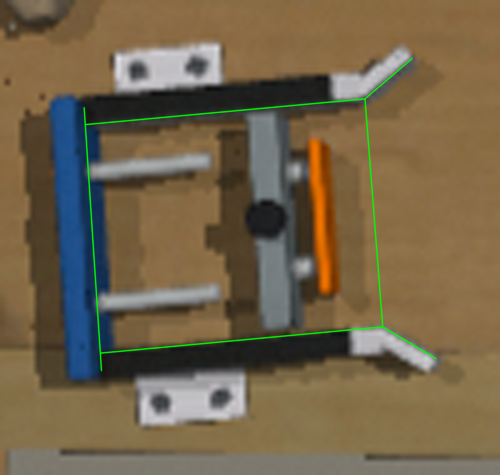

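```bash
python3 - <<'E'
from ov import *
t=cv2.imread("pics/top0.png"); s=cv2.imread("pics/side0.png")
for tag,o,a in [("1",(.457,-.080),100),("2",(.457,-.081),104)]:
    doit(t,s,(*o,np.radians(a)),(.4892,.3094,np.radians(96.2)),tag)
a=np.hstack([cv2.imread("pics/ot1.png")[50:350,250:600],cv2.imread("pics/ot2.png")[50:350,250:600]])
b=np.hstack([cv2.imread("pics/os1.png")[250:,80:320],cv2.imread("pics/os2.png")[250:,80:320]])
cv2.imwrite("pics/c1.png",a); cv2.imwrite("pics/c2.png",cv2.resize(b,None,fx=1.6,fy=1.6))
E
```

```text
(no output)
```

View pics/c1.png

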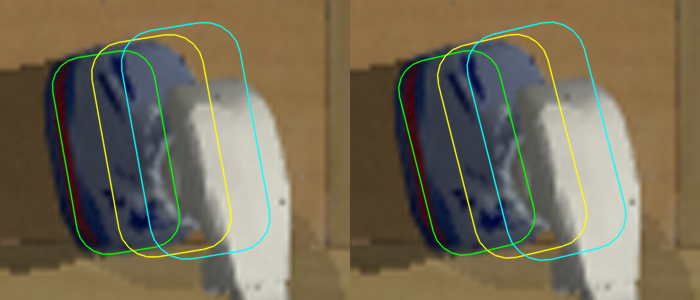

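View pics/c2.png

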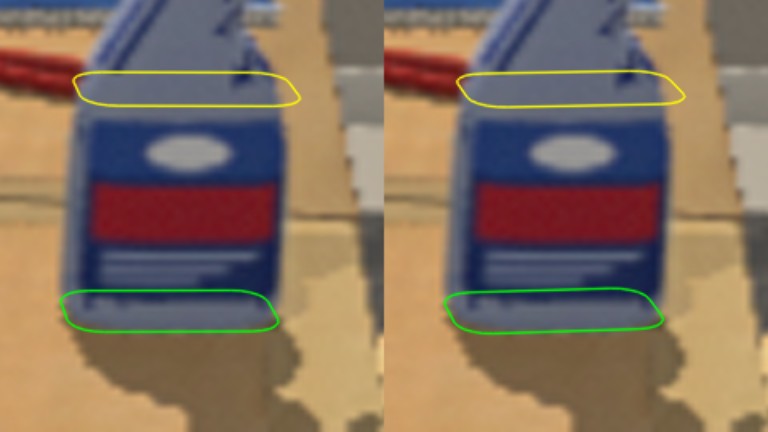

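```bash
cat >> h.py <<'E'
import json,os
def Rtool(head,tilt,sg=1):
    """head: push heading deg (world), tilt deg: tips forward. columns x,y,z of tool"""
    a,t=np.radians(head),np.radians(tilt)
    d=np.array([np.cos(a),np.sin(a),0]); y=np.array([0,0,-np.cos(t)])+np.sin(t)*d
    z=sg*np.array([-np.sin(a),np.cos(a),0]); x=np.cross(y,z); return np.c_[x,y,z]
def tcp_from_tip(tip,R): return np.array(tip)-.166*R[:,1]
def edge(p,R):  # front contact edge of fingertips
    f=R[:,0]*np.sign(R[2,0]) if abs(R[2,0])>.05 else R[:,0]*0
    return p+.166*R[:,1]+.009*f
def load():
    if os.path.exists("cmd.json"):
        c=json.load(open("cmd.json")); return np.array(c['p']),np.array(c['R'])
    s=r.get_state(); return np.array([.234,.58,.405]),Ro.from_quat(s['eef_rot']).as_matrix()
def save(p,R): json.dump({'p':list(map(float,p)),'R':np.asarray(R).tolist()},open("cmd.json","w"))
def row(P,Rn,base):
    p,R=base; d=R.T@(np.asarray(P)-p); w=Ro.from_matrix(R.T@Rn).as_rotvec()/(np.pi/4)
    return np.round(d,4),np.round(w,3)
def prt(d,w): print('{'+', '.join(f'"{k}": {v:g}' for k,v in zip(["dx","dy","dz","wx","wy","wz"],list(d)+list(w)))+'}')
def apply(last):  # last row dict-> update commanded
    p,R=load(); d=np.array(last[:3]); w=np.array(last[3:])*np.pi/4
    save(p+R@d,R@Ro.from_rotvec(w).as_matrix())
def stat():
    s=r.get_state(); p,R=load(); Rm=Ro.from_quat(s['eef_rot']).as_matrix()
    np.set_printoptions(precision=4,suppress=True)
    print("t",round(s['clock'],2),"p",s['tool_pos'],"tip",s['tool_pos']+.166*Rm[:,1],"edge",edge(s['tool_pos'],Rm),"F",s['contact_force'],"M",s['moment'],"open",round(s['opening'],3))
    print("cmd err mm",(s['tool_pos']-p)*1e3,"rot deg",np.degrees(Ro.from_matrix(R.T@Rm).magnitude()),"q",s['q'])
E
python3 - <<'E'
from h import *
p,R=load(); stat(); print(R)
for sg in (1,-1):
    for h,t in [(101,0),(101,38)]:
        print(sg,h,t,np.degrees(Ro.from_matrix(R.T@Rtool(h,t,sg)).as_rotvec()))
E
```

```text
t 0.1 p [0.234  0.5793 0.404 ] tip [0.2339 0.579  0.238 ] edge [0.2339 0.579  0.238 ] F [-0.2735 -0.1054 -0.1791] M [-0.0101  0.0261 -0.009 ] open 1.001
cmd err mm [-0.0444 -0.7388 -0.99  ] rot deg 0.0 q [-1.1532  0.6899 -0.1945  1.5662  0.1573  0.9025 -0.2151]
[[ 0.9273 -0.0005  0.3744]
 [-0.3744 -0.0015  0.9273]
 [ 0.0001 -1.     -0.0016]]
1 101 0 [   0.0601 -122.9871   -0.0931]
1 101 38 [  40.5691 -117.6345  -22.0909]
-1 101 0 [ 0.0795 57.0128  0.0513]
-1 101 38 [18.9595 54.8141 34.8183]
```

```bash
cat >> h.py <<'E'
def plan(P,Rn,n=5,frac=(.12,.37,.63,.88,1)):
    b=load(); p,R=b; rv=Ro.from_matrix(R.T@Rn).as_rotvec()
    for f in frac:
        prt(*row(p+(np.asarray(P)-p)*f, R@Ro.from_rotvec(rv*f).as_matrix(), b))
E
python3 - <<'E'
from h import *
p,R=load()
save(p,R)
plan((.32,.40,.5),Rtool(100,0,-1)@Ro.from_euler('y',-30,degrees=True).as_matrix())
E
```

```text
{"dx": 0.0177, "dy": -0.0114, "dz": -0.0162, "wx": 0, "wy": 0.075, "wz": 0}
{"dx": 0.0544, "dy": -0.0351, "dz": -0.0499, "wx": 0.001, "wy": 0.23, "wz": 0}
{"dx": 0.0927, "dy": -0.0597, "dz": -0.085, "wx": 0.001, "wy": 0.392, "wz": 0}
{"dx": 0.1295, "dy": -0.0834, "dz": -0.1187, "wx": 0.002, "wy": 0.548, "wz": 0.001}
{"dx": 0.1471, "dy": -0.0948, "dz": -0.1349, "wx": 0.002, "wy": 0.623, "wz": 0.001}
```

Emit:
{"name": "arm_command", "arguments": {
  "deltas": [
    {"dx":0.018,"dy":-0.011,"dz":-0.016,"wy":0.075},
    {"dx":0.054,"dy":-0.035,"dz":-0.05,"wy":0.23},
    {"dx":0.093,"dy":-0.06,"dz":-0.085,"wy":0.39},
    {"dx":0.13,"dy":-0.083,"dz":-0.119,"wy":0.55},
    {"dx":0.147,"dy":-0.095,"dz":-0.135,"wy":0.62}
  ],
  "claw": -0.1,
  "grip_force": 20
}}

```text
invalid input at $.deltas[0]: expected keys dx, dy, dz, wx, wy, wz
```

```bash
python3 - <<'E'
from h import *
apply([.147,-.095,-.135,0,.62,0]); stat()
plan((.43,.18,.51),Rtool(100,0,-1))
E
```

```text
t 0.1 p [0.234  0.5793 0.404 ] tip [0.2339 0.579  0.238 ] edge [0.2339 0.579  0.238 ] F [-0.2735 -0.1054 -0.1791] M [-0.0101  0.0261 -0.009 ] open 1.001
cmd err mm [-85.8546 179.3355 -96.2206] rot deg 27.900000000000006 q [-1.1532  0.6899 -0.1945  1.5662  0.1573  0.9025 -0.2151]
{"dx": 0.0287, "dy": -0.0011, "dz": -0.0069, "wx": 0, "wy": 0.08, "wz": 0}
{"dx": 0.0885, "dy": -0.0035, "dz": -0.0213, "wx": 0.001, "wy": 0.248, "wz": 0.001}
{"dx": 0.1507, "dy": -0.006, "dz": -0.0362, "wx": 0.001, "wy": 0.422, "wz": 0.001}
{"dx": 0.2105, "dy": -0.0084, "dz": -0.0505, "wx": 0.001, "wy": 0.589, "wz": 0.001}
{"dx": 0.2392, "dy": -0.0095, "dz": -0.0574, "wx": 0.001, "wy": 0.669, "wz": 0.001}
```

Emit:
{"name": "arm_command", "arguments": {
  "deltas": [
    {"dx":0.018,"dy":-0.011,"dz":-0.016,"wx":0,"wy":0.075,"wz":0},
    {"dx":0.054,"dy":-0.035,"dz":-0.05,"wx":0,"wy":0.23,"wz":0},
    {"dx":0.093,"dy":-0.06,"dz":-0.085,"wx":0,"wy":0.39,"wz":0},
    {"dx":0.13,"dy":-0.083,"dz":-0.119,"wx":0,"wy":0.55,"wz":0},
    {"dx":0.147,"dy":-0.095,"dz":-0.135,"wx":0,"wy":0.62,"wz":0}
  ],
  "claw": -0.1,
  "grip_force": 20
}}

```text
clock: 0.6
tool_pos: [0.3206, 0.397, 0.5003]
eef_rot: [0.641, -0.3, 0.3, -0.64]
contact_force: [0.3, -0.0, 0.6]
opening: 0.577
```

```bash
python3 - <<'E'
from h import *
stat()
E
```

```text
t 0.6 p [0.3206 0.397  0.5003] tip [0.3206 0.3968 0.3343] edge [0.3206 0.3968 0.3343] F [ 0.2872 -0.0333  0.6292] M [-0.011  -0.0909  0.0144] open 0.577
cmd err mm [ 0.7641 -2.9356  0.0906] rot deg 0.2880371228042076 q [-0.9309  0.4181 -0.077   1.7748  0.0391  0.9509 -0.3289]
```

Emit:
{"name": "arm_command", "arguments": {
  "deltas": [
    {"dx":0.04,"dy":-0.002,"dz":-0.01,"wx":0,"wy":0.12,"wz":0},
    {"dx":0.088,"dy":-0.003,"dz":-0.021,"wx":0,"wy":0.25,"wz":0},
    {"dx":0.136,"dy":-0.005,"dz":-0.033,"wx":0,"wy":0.39,"wz":0},
    {"dx":0.184,"dy":-0.007,"dz":-0.044,"wx":0,"wy":0.53,"wz":0},
    {"dx":0.23,"dy":-0.009,"dz":-0.055,"wx":0,"wy":0.669,"wz":0}
  ]
}}

```text
clock: 1.1
tool_pos: [0.4263, 0.1859, 0.5087]
eef_rot: [0.541, -0.456, 0.456, -0.541]
contact_force: [0.9, 0.7, 0.5]
opening: 0.451
```

```bash
python3 - <<'E'
from h import *
apply([.23,-.009,-.055,0,.669,0]); stat()
plan((.46,-.05,.52),Rtool(100,0,-1),frac=(.2,.4,.6,.8,1))
E
```

```text
t 1.1 p [0.4263 0.1859 0.5087] tip [0.4263 0.1859 0.3427] edge [0.4263 0.1859 0.3427] F [0.9431 0.7219 0.5353] M [-0.0233  0.0142 -0.0638] open 0.451
cmd err mm [ 0.3576 -2.7328 -0.7569] rot deg 0.27913200310598457 q [-0.5815  0.3425  0.1005  1.884  -0.0424  0.9173 -0.2909]
{"dx": 0.0482, "dy": -0.002, "dz": -0.0016, "wx": 0, "wy": 0, "wz": 0}
{"dx": 0.0964, "dy": -0.0041, "dz": -0.0032, "wx": 0, "wy": 0, "wz": 0.001}
{"dx": 0.1445, "dy": -0.0061, "dz": -0.0048, "wx": 0.001, "wy": 0, "wz": 0.001}
{"dx": 0.1927, "dy": -0.0081, "dz": -0.0063, "wx": 0.001, "wy": 0, "wz": 0.001}
{"dx": 0.2409, "dy": -0.0102, "dz": -0.0079, "wx": 0.001, "wy": 0, "wz": 0.002}
```

Emit:
{"name": "arm_command", "arguments": {
  "deltas": [
    {"dx":0.048,"dy":-0.003,"dz":-0.002,"wx":0,"wy":0,"wz":0},
    {"dx":0.096,"dy":-0.005,"dz":-0.003,"wx":0,"wy":0,"wz":0},
    {"dx":0.144,"dy":-0.007,"dz":-0.005,"wx":0,"wy":0,"wz":0},
    {"dx":0.192,"dy":-0.009,"dz":-0.006,"wx":0,"wy":0,"wz":0},
    {"dx":0.24,"dy":-0.01,"dz":-0.008,"wx":0,"wy":0,"wz":0}
  ]
}}

```text
clock: 1.6
tool_pos: [0.4596, -0.0516, 0.5188]
eef_rot: [-0.542, 0.454, -0.454, 0.542]
contact_force: [0.4, 0.2, 1.1]
opening: 0.45
```

```bash
python3 - <<'E'
from h import *
apply([.24,-.01,-.008,0,0,0]); stat()
plan((.48,-.26,.48),Rtool(100,15,-1),frac=(.2,.4,.6,.8,1))
E
```

```text
t 1.6 p [ 0.4596 -0.0516  0.5188] tip [ 0.4596 -0.0516  0.3528] edge [ 0.4596 -0.0516  0.3528] F [0.4303 0.1644 1.0679] M [-0.068   0.0296  0.0426] open 0.45
cmd err mm [-0.2228 -2.4823 -1.0852] rot deg 0.10572645192254022 q [-0.107   0.3293  0.1673  1.8752 -0.0669  0.9425  0.2658]
{"dx": 0.0422, "dy": 0.008, "dz": -0.0033, "wx": 0, "wy": 0, "wz": 0.067}
{"dx": 0.0845, "dy": 0.0161, "dz": -0.0067, "wx": 0, "wy": 0, "wz": 0.134}
{"dx": 0.1267, "dy": 0.0241, "dz": -0.01, "wx": 0.001, "wy": 0, "wz": 0.201}
{"dx": 0.1689, "dy": 0.0321, "dz": -0.0134, "wx": 0.001, "wy": 0, "wz": 0.268}
{"dx": 0.2111, "dy": 0.0401, "dz": -0.0167, "wx": 0.001, "wy": 0, "wz": 0.335}
```

Emit:
{"name": "arm_command", "arguments": {
  "deltas": [
    {"dx":0.042,"dy":0.004,"dz":-0.003,"wx":0,"wy":0,"wz":0.05},
    {"dx":0.084,"dy":0.01,"dz":-0.007,"wx":0,"wy":0,"wz":0.13},
    {"dx":0.127,"dy":0.02,"dz":-0.01,"wx":0,"wy":0,"wz":0.2},
    {"dx":0.169,"dy":0.03,"dz":-0.013,"wx":0,"wy":0,"wz":0.27},
    {"dx":0.211,"dy":0.04,"dz":-0.017,"wx":0,"wy":0,"wz":0.335}
  ]
}}

```text
clock: 2.1
tool_pos: [0.4795, -0.2622, 0.478]
eef_rot: [-0.477, 0.522, -0.379, 0.597]
contact_force: [1.7, -0.7, 0.2]
opening: 0.448
```

```bash
python3 - <<'E'
from h import *
apply([.211,.04,-.017,0,0,.335]); stat()
R=Rtool(100,38,-1)
a=np.radians(101);d=np.array([np.cos(a),np.sin(a),0])
back=np.array([.4704,-.0997,0])
tip=back-.07*d+[0,0,.10]
P=tcp_from_tip(tip,R); print(P)
plan(P,R,frac=(.2,.4,.6,.8,1))
E
```

```text
t 2.1 p [ 0.4795 -0.2622  0.478 ] tip [ 0.472  -0.2192  0.3179] edge [ 0.4704 -0.2107  0.3202] F [ 1.7404 -0.7346  0.2436] M [-0.335  -0.0611  0.0332] open 0.448
cmd err mm [-0.2037 -2.2743 -2.1128] rot deg 0.2551902826544875 q [ 0.4081  0.5425  0.1157  1.6459 -0.2912  1.1448  0.8332]
[ 0.5015 -0.2691  0.2308]
{"dx": 0.0154, "dy": 0.0475, "dz": 0.004, "wx": 0, "wy": -0, "wz": 0.102}
{"dx": 0.0307, "dy": 0.095, "dz": 0.008, "wx": 0, "wy": -0, "wz": 0.204}
{"dx": 0.0461, "dy": 0.1425, "dz": 0.0121, "wx": 0.001, "wy": -0, "wz": 0.307}
{"dx": 0.0615, "dy": 0.19, "dz": 0.0161, "wx": 0.001, "wy": -0, "wz": 0.409}
{"dx": 0.0769, "dy": 0.2375, "dz": 0.0201, "wx": 0.001, "wy": -0, "wz": 0.511}
```

Emit:
{"name": "arm_command", "arguments": {
  "deltas": [
    {"dx":0.015,"dy":0.047,"dz":0.004,"wx":0,"wy":0,"wz":0.102},
    {"dx":0.031,"dy":0.095,"dz":0.008,"wx":0,"wy":0,"wz":0.204},
    {"dx":0.046,"dy":0.142,"dz":0.012,"wx":0,"wy":0,"wz":0.307},
    {"dx":0.061,"dy":0.19,"dz":0.016,"wx":0,"wy":0,"wz":0.409},
    {"dx":0.077,"dy":0.237,"dz":0.02,"wx":0,"wy":0,"wz":0.511}
  ]
}}

```text
clock: 2.6
tool_pos: [0.5015, -0.2694, 0.2282]
eef_rot: [-0.363, 0.607, -0.252, 0.661]
contact_force: [0.7, -0.1, 0.1]
opening: 0.451
```

```bash
python3 - <<'E'
from h import *
apply([.077,.237,.02,0,0,.511]); stat()
t=r.snapshot("top"); s=r.snapshot("side")
cv2.imwrite("pics/top1.png",t[:,:,::-1]);cv2.imwrite("pics/side1.png",s[:,:,::-1])
t=t[:,:,::-1];s=s[:,:,::-1]
k=4
cv2.imwrite("pics/m1.png",np.hstack([cv2.resize(t[170:290,330:530],None,fx=2.5,fy=2.5),cv2.resize(s[20:210,300:420],None,fx=300/190,fy=300/190)]))
R=Rtool(101,38,-1)
a=np.radians(101);d=np.array([np.cos(a),np.sin(a),0])
back=np.array([.4704,-.0997,0])
tip=back-.05*d+[0,0,.015]
P=tcp_from_tip(tip,R)+[0,.001,.002]; print(P)
plan(P,R,frac=(.2,.4,.6,.8,1))
E
```

```text
t 2.6 p [ 0.5015 -0.2694  0.2282] tip [ 0.4837 -0.1682  0.0979] edge [ 0.4825 -0.1612  0.1035] F [ 0.7421 -0.0602  0.0781] M [-0.6712 -0.1327 -0.0486] open 0.451
cmd err mm [ 0.0176 -0.0685 -3.0461] rot deg 0.28249138455412726 q [ 0.5837  0.9863 -0.0742  1.6572 -0.5102  1.0256  1.0888]
[ 0.4994 -0.2481  0.1478]
{"dx": 0.0069, "dy": 0.0158, "dz": 0.0004, "wx": -0.003, "wy": -0.004, "wz": 0}
{"dx": 0.0138, "dy": 0.0315, "dz": 0.0007, "wx": -0.005, "wy": -0.007, "wz": 0}
{"dx": 0.0208, "dy": 0.0473, "dz": 0.0011, "wx": -0.008, "wy": -0.011, "wz": 0}
{"dx": 0.0277, "dy": 0.0631, "dz": 0.0014, "wx": -0.01, "wy": -0.014, "wz": 0}
{"dx": 0.0346, "dy": 0.0789, "dz": 0.0018, "wx": -0.013, "wy": -0.018, "wz": 0}
```

View pics/m1.png

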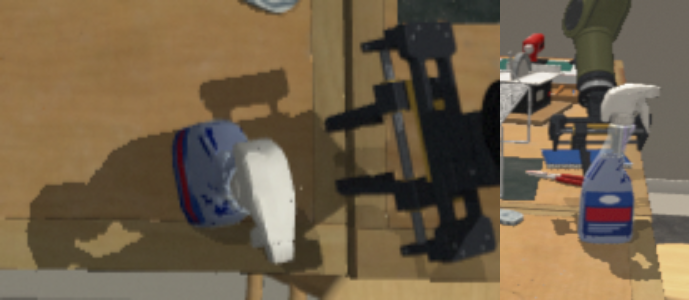

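Emit:
{"name": "arm_command", "arguments": {
  "deltas": [
    {"dx":0.007,"dy":0.016,"dz":0,"wx":-0.003,"wy":-0.004,"wz":0},
    {"dx":0.014,"dy":0.032,"dz":0.001,"wx":-0.005,"wy":-0.007,"wz":0},
    {"dx":0.021,"dy":0.048,"dz":0.001,"wx":-0.008,"wy":-0.011,"wz":0},
    {"dx":0.028,"dy":0.064,"dz":0.001,"wx":-0.01,"wy":-0.014,"wz":0},
    {"dx":0.035,"dy":0.079,"dz":0.002,"wx":-0.013,"wy":-0.018,"wz":0}
  ]
}}

```text
clock: 3.2
tool_pos: [0.5005, -0.2483, 0.1481]
eef_rot: [-0.37, 0.601, -0.248, 0.663]
contact_force: [0.3, -0.6, -0.5]
opening: 0.451
```

```bash
python3 - <<'E'
from h import *
apply([.035,.079,.002,-.013,-.018,0]); stat()
t=r.snapshot("top")[:,:,::-1]; cv2.imwrite("pics/top2.png",t)
B=(.456,-.078,np.radians(101))
s=r.get_state(); R=Ro.from_quat(s['eef_rot']).as_matrix(); e=edge(s['tool_pos'],R); z=R[:,2]
L=[(foot(B,0),(0,255,0),True),(np.array([e+z*.0375,e+z*.0195]),(0,0,255),False),(np.array([e-z*.0375,e-z*.0195]),(0,0,255),False)]
overlay("top",t,L,(370,500,190,290),6,"pics/m2.png")
E
```

```text
t 3.2 p [ 0.5005 -0.2483  0.1481] tip [ 0.4813 -0.1481  0.0171] edge [ 0.48   -0.1412  0.0227] F [ 0.3486 -0.5623 -0.5386] M [-0.5689 -0.0808  0.0045] open 0.451
cmd err mm [ 0.7597 -0.0046  0.6734] rot deg 0.211349827499993 q [ 0.5695  1.1067 -0.1031  1.6829 -0.5317  0.8788  1.1488]
```

View pics/m2.png

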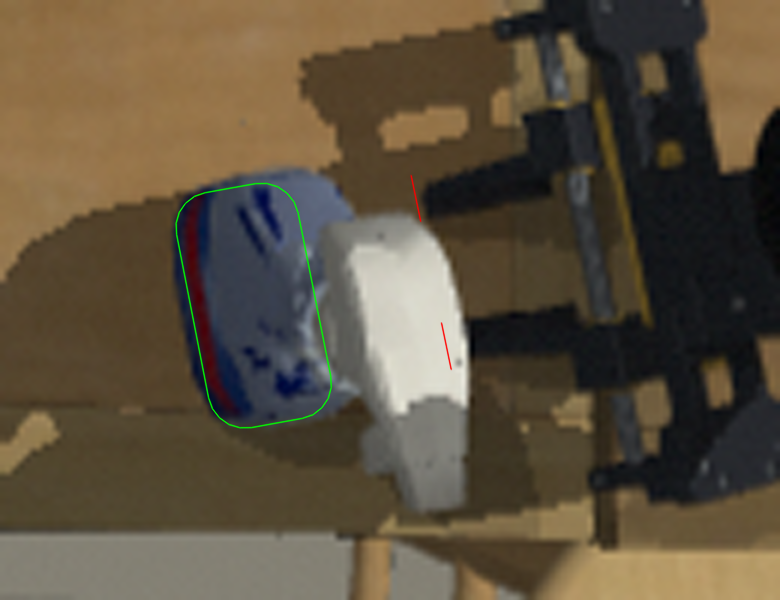

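```bash
cat > path.py <<'E'
from h import *
from scipy.interpolate import CubicHermiteSpline
M0=np.array([.4892,.3094]); HD=np.radians(96.2); dd=np.array([np.cos(HD),np.sin(HD)])
C0=np.array([.4658,-.0761]); H0=np.radians(101)
C1=M0-.066*dd
L=.325
sp=CubicHermiteSpline([0,1],[C0,C1],[L*np.array([np.cos(H0),np.sin(H0)]),L*dd])
def pose(u):
    if u<=1:
        c=sp(u); t=sp(u,1)
    else: c=C1+dd*L*(u-1); t=dd
    h=np.arctan2(t[1],t[0]); return c,h
E
python3 - <<'E'
from path import *
np.set_printoptions(precision=4,suppress=True)
for n,u,v,z in [("dark",332,136,.068),("blue",370,137,.068),("tape",299,151,.019),("stone",178,179,.03),("slab",440,160,.008)]:
    print(n,unproj("top",u,v,z))
for u in np.linspace(0,1.3,14):
    c,h=pose(u); d=np.array([np.cos(h),np.sin(h)]); n=np.array([d[1],-d[0]])
    tip=c-.031*d; print(round(u,2),c,round(np.degrees(h),1),"tip",tip,"body corners", tip-.01*d+.0935*n, tip-.12*d+.0935*n,"bottle front corners",c+.024*d+.046*n,c+.024*d-.046*n)
E
```

```text
dark [0.6936 0.1139 0.068 ]
blue [0.6926 0.029  0.068 ]
tape [0.6686 0.1889 0.019 ]
stone [0.5968 0.4649 0.03  ]
slab [ 0.6545 -0.1416  0.008 ]
0.0 [ 0.4658 -0.0761] 101.0 tip [ 0.4717 -0.1065] body corners [ 0.5654 -0.0985] [ 0.5864 -0.2065] bottle front corners [ 0.5064 -0.0438] [ 0.4161 -0.0613]
0.1 [ 0.4619 -0.0442] 93.0 tip [ 0.4636 -0.0752] body corners [ 0.5575 -0.0803] [ 0.5632 -0.1901] bottle front corners [ 0.5066 -0.0178] [ 0.4148 -0.0226]
0.2 [ 0.4622 -0.0123] 86.5 tip [ 0.4603 -0.0433] body corners [ 0.553  -0.0589] [ 0.5464 -0.1687] bottle front corners [0.5095 0.0088] [0.4177 0.0144]
0.3 [0.4655 0.0195] 81.8 tip [ 0.4611 -0.0111] body corners [ 0.5522 -0.0343] [ 0.5366 -0.1432] bottle front corners [0.5144 0.0368] [0.4234 0.0498]
0.4 [0.471  0.0514] 78.9 tip [0.465 0.021] body corners [ 0.5548 -0.0068] [ 0.5336 -0.1148] bottle front corners [0.5207 0.0661] [0.4305 0.0838]
0.5 [0.4777 0.0833] 77.6 tip [0.4711 0.0531] body corners [0.5602 0.0232] [ 0.5367 -0.0842] bottle front corners [0.5278 0.0969] [0.4379 0.1166]
0.6 [0.4847 0.1153] 78.0 tip [0.4782 0.085 ] body corne
[... 390 characters left out ...]
2115] 89.1 tip [0.4973 0.1805] body corners [0.5906 0.1691] [0.5889 0.0591] bottle front corners [0.5441 0.2348] [0.4521 0.2362]
1.0 [0.4963 0.2438] 96.2 tip [0.4997 0.213 ] body corners [0.5937 0.2131] [0.6056 0.1038] bottle front corners [0.5395 0.2726] [0.448  0.2627]
1.1 [0.4928 0.2761] 96.2 tip [0.4962 0.2453] body corners [0.5902 0.2454] [0.6021 0.1361] bottle front corners [0.536  0.3049] [0.4445 0.295 ]
1.2 [0.4893 0.3084] 96.2 tip [0.4927 0.2776] body corners [0.5867 0.2777] [0.5986 0.1684] bottle front corners [0.5324 0.3372] [0.441  0.3273]
1.3 [0.4858 0.3407] 96.2 tip [0.4891 0.3099] body corners [0.5832 0.3101] [0.5951 0.2007] bottle front corners [0.5289 0.3695] [0.4375 0.3596]
```

```bash
cat >> path.py <<'E'
TZ=.016
def tcp_at(u,off=0):
    """off: extra forward (m, negative back)"""
    c,h=pose(max(u,0)); d=np.array([np.cos(h),np.sin(h)])
    if u<0: c=c+d*L*u
    R=Rtool(np.degrees(h),38,-1); tip=np.r_[c+(off-.0311)*d,TZ]
    return tcp_from_tip(tip,R),R
def rows(us,off=0):
    b=load()
    for u in us: prt(*row(*tcp_at(u,off),b))
E
python3 - <<'E'
from path import *
rows(np.linspace(-.10,-.03,5))
E
```

```text
{"dx": -0.0072, "dy": 0.0065, "dz": -0.0004, "wx": 0, "wy": 0, "wz": 0}
{"dx": -0.0117, "dy": 0.01, "dz": -0.0004, "wx": 0, "wy": 0, "wz": 0}
{"dx": -0.0162, "dy": 0.0135, "dz": -0.0004, "wx": 0, "wy": 0, "wz": 0}
{"dx": -0.0207, "dy": 0.017, "dz": -0.0004, "wx": 0, "wy": 0, "wz": 0}
{"dx": -0.0252, "dy": 0.0205, "dz": -0.0004, "wx": 0, "wy": 0, "wz": 0}
```

Emit:
{"name": "arm_command", "arguments": {
  "deltas": [
    {"dx":-0.007,"dy":0.0065,"dz":0,"wx":0,"wy":0,"wz":0},
    {"dx":-0.012,"dy":0.01,"dz":0,"wx":0,"wy":0,"wz":0},
    {"dx":-0.016,"dy":0.0135,"dz":0,"wx":0,"wy":0,"wz":0},
    {"dx":-0.021,"dy":0.017,"dz":0,"wx":0,"wy":0,"wz":0},
    {"dx":-0.025,"dy":0.0205,"dz":0,"wx":0,"wy":0,"wz":0}
  ]
}}

```text
clock: 3.75
tool_pos: [0.4936, -0.2161, 0.1463]
eef_rot: [-0.369, 0.603, -0.247, 0.663]
contact_force: [0.4, 1.3, -0.3]
opening: 0.444
```

```bash
python3 - <<'E'
from path import *
apply([-.025,.0205,0,0,0,0]); stat()
rows(np.linspace(-.02,.02,5))
E
```

```text
t 3.75 p [ 0.4936 -0.2161  0.1463] tip [ 0.4742 -0.1156  0.0156] edge [ 0.4729 -0.1086  0.0211] F [ 0.3567  1.2673 -0.3093] M [-0.5655 -0.0567  0.0146] open 0.444
cmd err mm [ 0.0995  0.494  -0.4259] rot deg 0.10155766975660727 q [ 0.5455  1.0982 -0.1303  1.7534 -0.5632  0.809   1.153 ]
{"dx": -0.0027, "dy": 0.002, "dz": -0.0004, "wx": 0, "wy": 0, "wz": 0}
{"dx": -0.0053, "dy": 0.004, "dz": -0.0004, "wx": 0, "wy": 0, "wz": 0}
{"dx": -0.0078, "dy": 0.006, "dz": -0.0004, "wx": 0, "wy": 0, "wz": 0}
{"dx": -0.0104, "dy": 0.008, "dz": -0.0024, "wx": 0.012, "wy": 0.015, "wz": 0}
{"dx": -0.013, "dy": 0.01, "dz": -0.0043, "wx": 0.024, "wy": 0.03, "wz": 0}
```

Emit:
{"name": "arm_command", "arguments": {
  "deltas": [
    {"dx":-0.0025,"dy":0.002,"dz":0,"wx":0,"wy":0,"wz":0},
    {"dx":-0.005,"dy":0.004,"dz":0,"wx":0,"wy":0,"wz":0},
    {"dx":-0.0075,"dy":0.006,"dz":0,"wx":0,"wy":0,"wz":0},
    {"dx":-0.01,"dy":0.008,"dz":0,"wx":0,"wy":0,"wz":0},
    {"dx":-0.0125,"dy":0.01,"dz":0,"wx":0,"wy":0,"wz":0}
  ]
}}

```text
clock: 4.25
tool_pos: [0.4909, -0.202, 0.1457]
eef_rot: [-0.369, 0.602, -0.249, 0.662]
contact_force: [1.7, -5.9, 3.0]
opening: 0.451
```

```bash
python3 - <<'E'
from path import *
apply([-.0125,.01,0,0,0,0]); stat()
t=r.snapshot("top")[:,:,::-1]; cv2.imwrite("pics/top3.png",t)
a=cv2.imread("pics/top2.png")[190:290,370:500]
cv2.imwrite("pics/m3.png",np.hstack([cv2.resize(a,None,fx=3,fy=3),cv2.resize(t[190:290,370:500],None,fx=3,fy=3)]))
rows(np.linspace(.03,.07,5))
E
```

```text
t 4.25 p [ 0.4909 -0.202   0.1457] tip [ 0.4718 -0.1018  0.0147] edge [ 0.4704 -0.0948  0.0202] F [ 1.6993 -5.8629  3.0002] M [-1.0071 -0.1866 -0.2083] open 0.451
cmd err mm [ 0.4024 -1.1104 -0.8599] rot deg 0.16909011974257276 q [ 0.5341  1.0942 -0.1431  1.7842 -0.5795  0.7735  1.1549]
{"dx": -0.0031, "dy": 0.0021, "dz": -0.0061, "wx": 0.035, "wy": 0.045, "wz": 0}
{"dx": -0.0057, "dy": 0.0041, "dz": -0.0079, "wx": 0.046, "wy": 0.059, "wz": 0}
{"dx": -0.0083, "dy": 0.0061, "dz": -0.0096, "wx": 0.057, "wy": 0.073, "wz": 0}
{"dx": -0.011, "dy": 0.0082, "dz": -0.0112, "wx": 0.068, "wy": 0.087, "wz": 0}
{"dx": -0.0136, "dy": 0.0103, "dz": -0.0127, "wx": 0.079, "wy": 0.101, "wz": 0}
```

View pics/m3.png

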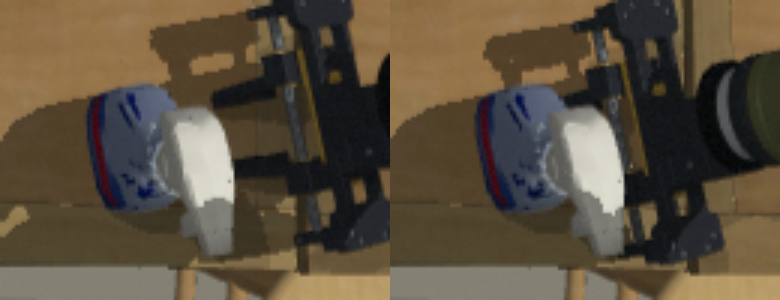

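Emit:
{"name": "arm_command", "arguments": {
  "deltas": [
    {"dx":-0.003,"dy":0.002,"dz":-0.003,"wx":0.018,"wy":0.023,"wz":0},
    {"dx":-0.0055,"dy":0.004,"dz":-0.006,"wx":0.035,"wy":0.045,"wz":0},
    {"dx":-0.008,"dy":0.006,"dz":-0.009,"wx":0.054,"wy":0.069,"wz":0},
    {"dx":-0.011,"dy":0.008,"dz":-0.011,"wx":0.068,"wy":0.087,"wz":0},
    {"dx":-0.0135,"dy":0.0105,"dz":-0.0127,"wx":0.079,"wy":0.101,"wz":0}
  ]
}}

```text
clock: 4.8
tool_pos: [0.4748, -0.1881, 0.1457]
eef_rot: [-0.338, 0.62, -0.283, 0.649]
contact_force: [1.2, -7.0, 4.1]
opening: 0.451
```

```bash
python3 - <<'E'
from path import *
apply([-.0135,.0105,-.0127,.079,.101,0]); stat()
rows(np.linspace(.082,.13,5))
E
```

```text
t 4.8 p [ 0.4748 -0.1881  0.1457] tip [ 0.4661 -0.0866  0.0146] edge [ 0.4654 -0.0795  0.0201] F [ 1.1611 -6.951   4.0511] M [-1.2558 -0.1367 -0.0008] open 0.451
cmd err mm [ 0.0583 -1.5783 -0.8845] rot deg 0.24862534503624353 q [ 0.5625  1.0843 -0.1874  1.8712 -0.6669  0.6672  1.1595]
{"dx": -0.0032, "dy": 0.0021, "dz": -0.0021, "wx": 0.013, "wy": 0.016, "wz": 0}
{"dx": -0.0062, "dy": 0.0045, "dz": -0.0041, "wx": 0.025, "wy": 0.032, "wz": 0}
{"dx": -0.0093, "dy": 0.0069, "dz": -0.0059, "wx": 0.037, "wy": 0.047, "wz": 0}
{"dx": -0.0124, "dy": 0.0094, "dz": -0.0077, "wx": 0.048, "wy": 0.062, "wz": 0}
{"dx": -0.0155, "dy": 0.0118, "dz": -0.0094, "wx": 0.06, "wy": 0.076, "wz": 0}
```

Emit:
{"name": "arm_command", "arguments": {
  "deltas": [
    {"dx":-0.003,"dy":0.002,"dz":-0.002,"wx":0.013,"wy":0.016,"wz":0},
    {"dx":-0.006,"dy":0.0045,"dz":-0.004,"wx":0.025,"wy":0.032,"wz":0},
    {"dx":-0.009,"dy":0.007,"dz":-0.006,"wx":0.037,"wy":0.047,"wz":0},
    {"dx":-0.0125,"dy":0.0095,"dz":-0.0077,"wx":0.048,"wy":0.062,"wz":0},
    {"dx":-0.0155,"dy":0.012,"dz":-0.0094,"wx":0.06,"wy":0.076,"wz":0}
  ]
}}

```text
clock: 5.3
tool_pos: [0.4636, -0.1691, 0.1457]
eef_rot: [-0.314, 0.633, -0.307, 0.638]
contact_force: [0.9, -5.7, 2.0]
opening: 0.456
```

```bash
python3 - <<'E'
from path import *
apply([-.0155,.012,-.0094,.06,.076,0]); stat()
t=r.snapshot("top")[:,:,::-1]; s=r.snapshot("side")[:,:,::-1]; cv2.imwrite("pics/top4.png",t)
c,h=pose(.13); y=np.array([-np.sin(h),np.cos(h)]); o=c+.010*y
doit=__import__('ov').doit
doit(t,s,(*o,h),(.4892,.3094,np.radians(96.2)),"4",boxt=(340,470,190,285))
b=cv2.resize(cv2.imread("pics/os4.png"),None,fx=.85,fy=.85);a=cv2.resize(cv2.imread("pics/ot4.png"),None,fx=.68,fy=.68)
H=max(a.shape[0],b.shape[0]); a=cv2.copyMakeBorder(a,0,H-a.shape[0],0,0,0);b=cv2.copyMakeBorder(b,0,H-b.shape[0],0,0,0)
cv2.imwrite("pics/m4.png",np.hstack([a,b]))
rows(np.linspace(.145,.20,5))
E
```

```text
t 5.3 p [ 0.4636 -0.1691  0.1457] tip [ 0.4626 -0.0672  0.0147] edge [ 0.4625 -0.0601  0.0202] F [ 0.9164 -5.7418  2.0392] M [-1.3209  0.0097 -0.0475] open 0.456
cmd err mm [ 0.0185 -1.3319 -0.9334] rot deg 0.2187117100973035 q [ 0.5823  1.0809 -0.2434  1.9456 -0.7499  0.5656  1.171 ]
{"dx": -0.0038, "dy": 0.0027, "dz": -0.0022, "wx": 0.013, "wy": 0.018, "wz": 0}
{"dx": -0.0073, "dy": 0.0055, "dz": -0.0042, "wx": 0.025, "wy": 0.033, "wz": 0}
{"dx": -0.0108, "dy": 0.0082, "dz": -0.006, "wx": 0.037, "wy": 0.048, "wz": 0}
{"dx": -0.0143, "dy": 0.011, "dz": -0.0076, "wx": 0.048, "wy": 0.063, "wz": 0}
{"dx": -0.0179, "dy": 0.0138, "dz": -0.0092, "wx": 0.059, "wy": 0.076, "wz": 0}
```

View pics/m4.png

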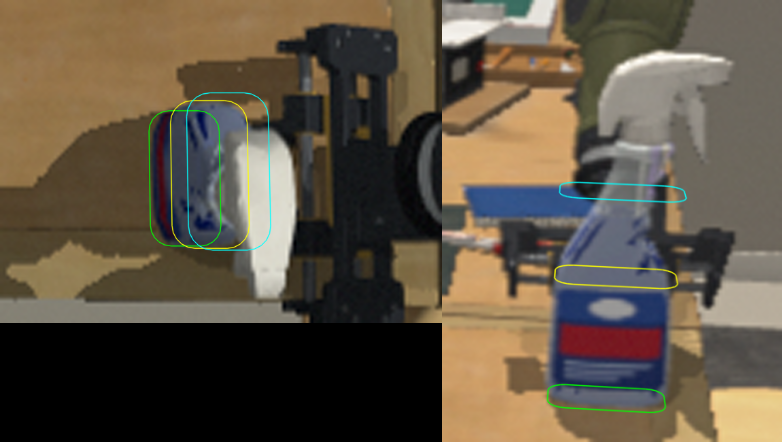

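```bash
cat > fk.py <<'E'
import numpy as np
from scipy.spatial.transform import Rotation as Ro
from scipy.optimize import least_squares
S=[([-1.15317533,0.68988774,-0.19453267,1.56619533,0.15731817,0.90248589,-0.21511935],[0.23395562,0.5792612,0.40400997],None),
([-0.9309,0.4181,-0.077,1.7748,0.0391,0.9509,-0.3289],[.3206,.397,.5003],[0.641,-0.3,0.3,-0.64]),
([-0.5815,0.3425,0.1005,1.884,-0.0424,0.9173,-0.2909],[.4263,.1859,.5087],[0.541,-0.456,0.456,-0.541]),
([-0.107,0.3293,0.1673,1.8752,-0.0669,0.9425,0.2658],[.4596,-.0516,.5188],[-0.542,0.454,-0.454,0.542]),
([0.4081,0.5425,0.1157,1.6459,-0.2912,1.1448,0.8332],[.4795,-.2622,.478],[-0.477,0.522,-0.379,0.597]),
([0.5837,0.9863,-0.0742,1.6572,-0.5102,1.0256,1.0888],[.5015,-.2694,.2282],[-0.363,0.607,-0.252,0.661]),
([0.5695,1.1067,-0.1031,1.6829,-0.5317,0.8788,1.1488],[.5005,-.2483,.1481],[-0.37,0.601,-0.248,0.663]),
([0.5455,1.0982,-0.1303,1.7534,-0.5632,0.809,1.153],[.4936,-.2161,.1463],[-0.369,0.603,-0.247,0.663]),
([0.5341,1.0942,-0.1431,1.7842,-0.5795,0.7735,1.1549],[.4909,-.202,.1457],[-0.369,0.602,-0.249,0.662]),
([0.5625,1.0843,-0.1874,1.8712,-0.6669,0.6672,1.1595],[.4748,-.1881,.1457],[-0.338,0.62,-0.283,0.649]),
([0.5823,1.0809,-0.2434,1.9456,-0.7499,0.5656,1.171],[.4636,-.1691,.1457],[-0.314,0.633,-0.307,0.638])]
S[0]=(S[0][0],S[0][1],[0.69468608,-0.13490965,0.13477953,-0.69357416])
def fk(q,par,sg=(-1,1,1,1,1,1,1)):
    # par: d1,a1,Lu,e,Lf,w,Lt, toolrot(3)
    q=np.array(q)*sg; d1,a1,Lu,e,Lf,w,Lt=par[:7]
    R=np.eye(3); p=np.zeros(3)
    for i,(ax,off) in enumerate([('z',(a1,0,d1)),('y',(0,0,Lu)),('z',(e,0,0)),('y',(-e if False else par[10],0,Lf)),('z',(0,0,0)),('y',(w,0,Lt)),('z',(0,0,0))]):
        R=R@Ro.from_euler(ax,q[i]).as_matrix(); p=p+R@np.array(off)
    return p,R@Ro.from_rotvec(par[7:10]).as_matrix()
def res(par,sg):
    o=[]
    for q,p,qt in S:
        P,R=fk(q,par,sg); o+=list((P-p)*5); o+=list((Ro.from_quat(qt).inv()*Ro.from_matrix(R)).as_rotvec())
    return o
if __name__=="__main__":
    import itertools
    best=[]
    for s in itertools.product((1,-1),repeat=3):
        sg=(-1,1,s[0],1,s[1],1,s[2])
        for rv in Ro.create_group('O').as_rotvec():
            x0=np.r_[.35,0,.4,0,.4,0,.1,rv,0]
            r0=np.sum(np.square(res(x0,sg)))
            best.append((r0,sg,x0))
    best.sort(key=lambda b:b[0]); out=[]
    for b in best[:16]:
        f=least_squares(res,b[2],args=(b[1],),max_nfev=200); out.append((f.cost,b[1],f.x))
    out.sort(key=lambda b:b[0])
    for o in out[:3]: print(o[0],o[1],np.round(o[2],4))
    np.save("par.npy",np.r_[out[0][2],out[0][1]])
    print(np.round(np.reshape(res(out[0][2],out[0][1]),(-1,6))*[200,200,200,57.3,57.3,57.3],2))
E
python3 fk.py
```

```text
0.12242890528763761 (-1, 1, -1, 1, -1, 1, -1) [ 0.3052  0.0028  0.5053  0.0166  0.3426 -0.0029  0.0613  1.2091 -1.2093
 -1.2094 -0.0031]
0.12242890528763765 (-1, 1, -1, 1, -1, 1, -1) [ 0.3052  0.0028  0.5053  0.0166  0.3426 -0.0029  0.0613  1.2091 -1.2093
 -1.2094 -0.0031]
0.12242890528763767 (-1, 1, -1, 1, -1, 1, -1) [ 0.3052  0.0028  0.5053  0.0166  0.3426 -0.0029  0.0613 -2.4179  2.4184
  2.4187 -0.0031]
[[-5.395e+01 -6.900e-01  8.860e+00 -0.000e+00 -1.000e-02 -0.000e+00]
 [-4.088e+01  2.459e+01  1.830e+00  4.000e-02 -4.000e-02 -1.000e-02]
 [-2.046e+01  3.921e+01 -3.700e-01 -1.000e-02 -1.000e-02 -1.000e-02]
 [ 2.050e+00  4.296e+01 -1.030e+00 -0.000e+00  6.000e-02  1.000e-02]
 [ 1.475e+01  1.739e+01 -3.050e+00  2.000e-02 -1.000e-02  7.000e-02]
 [ 8.210e+00 -3.000e+00 -6.480e+00  2.000e-02  0.000e+00  1.000e-02]
 [ 4.160e+00  5.300e-01 -4.400e-01  4.000e-02  3.000e-02  1.000e-02]
 [ 3.200e+00  2.900e-01 -5.600e-01  2.000e-02 -1.000e-02 -5.000e-02]
 [ 2.410e+00  4.900e-01 -3.000e-01 -2.000e-02 -2.000e-02  0.000e+00]
 [-1.890e+00  2.100e-01  2.100e-01 -6.000e-02  2.000e-02  1.000e-02]
 [-5.480e+00  6.300e-01  1.310e+00 -4.000e-02 -1.000e-02 -5.000e-02]]
```

```bash
cat > fk2.py <<'E'
from fk import *
_P=np.load("par.npy"); RV=_P[7:10]; SG=_P[11:]
AX="zyzyzyz"
def Rs(q):
    q=np.array(q)*SG; R=np.eye(3); o=[]
    for i in range(7): R=R@Ro.from_euler(AX[i],q[i]).as_matrix(); o.append(R)
    return o
RT=Ro.from_rotvec(RV).as_matrix()
def A(q): return np.hstack([np.eye(3)]+Rs(q))
def fit(S):
    M=np.vstack([A(s[0]) for s in S]); y=np.concatenate([s[1] for s in S])
    # ridge small
    l=1e-3; x=np.linalg.solve(M.T@M+l**2*np.eye(M.shape[1]),M.T@y); return x,(M@x-y).reshape(-1,3)
X,E=fit(S)
def FK(q): return A(q)@X, Rs(q)[-1]@RT
if __name__=="__main__":
    np.set_printoptions(precision=4,suppress=True)
    print(X.reshape(-1,3)); print(np.round(E*1000,2))
E
python3 fk2.py
```

```text
[[ 0.0002 -0.0002  0.1735]
 [ 0.0002 -0.0091  0.1735]
 [-0.0001 -0.0091  0.2817]
 [ 0.     -0.0135  0.2817]
 [ 0.0003 -0.0135  0.1723]
 [-0.0002 -0.0004  0.1723]
 [-0.0001 -0.0004  0.0801]
 [ 0.0002  0.0001  0.0801]]
[[ 0.01 -0.   -0.02]
 [-0.02 -0.    0.04]
 [ 0.03  0.02  0.06]
 [-0.04 -0.01 -0.06]
 [ 0.01 -0.01 -0.02]
 [-0.   -0.04 -0.01]
 [-0.01  0.01  0.07]
 [ 0.03  0.01 -0.01]
 [ 0.01  0.03 -0.01]
 [-0.01  0.04 -0.02]
 [-0.02 -0.05 -0.01]]
```

```bash
cat > ik.py <<'E'
from fk2 import *
LO=np.array([-3.01,-.46,-1.47,.13,-1,.04,-2.66]);HI=np.array([3.01,2.08,1.51,2.56,4.14,2.09,2.66])
def err(q,P,R):
    p,Rr=FK(q); return np.r_[P-p,Ro.from_matrix(R@Rr.T).as_rotvec()]
def jac(q):
    J=np.zeros((6,7)); p0,R0=FK(q)
    for i in range(7):
        d=np.array(q,float); d[i]+=1e-5; p,R=FK(d); J[:3,i]=(p-p0)/1e-5; J[3:,i]=Ro.from_matrix(R@R0.T).as_rotvec()/1e-5
    return J
def step(q,P,R,null=None,lam=1e-3):
    q=np.array(q,float)
    for k in range(20):
        e=err(q,P,R)
        if np.linalg.norm(e)<1e-5: break
        lock=np.zeros(7,bool)
        for _ in range(4):
            J=jac(q); J[:,lock]=0
            dq=J.T@np.linalg.solve(J@J.T+lam**2*np.eye(6),e)
            bad=((q+dq<LO)|(q+dq>HI))&~lock
            if not bad.any(): break
            lock|=bad
        q=np.clip(q+np.clip(dq,-.1,.1),LO,HI)
    return q,np.linalg.norm(err(q,P,R)[:3])*1e3,np.degrees(np.linalg.norm(err(q,P,R)[3:]))
E
python3 - <<'E'
from ik import *
np.set_printoptions(precision=3,suppress=True)
q=np.array(S[3][0])
for s in S[4:]:
    p0,R0=FK(q); R1=Ro.from_quat(s[2]).as_matrix(); rv=Ro.from_matrix(R0.T@R1).as_rotvec()
    for f in np.linspace(.05,1,20): q,a,b=step(q,p0+(np.array(s[1])-p0)*f,R0@Ro.from_rotvec(rv*f).as_matrix())
    print(q,np.array(s[0]))
from path import *
for tilt in (38,30):
  for nm in ("S",):
    q=np.array(S[-1][0]); print(tilt)
    for u in np.arange(.13,1.3,.02):
        c,h=pose(u); d=np.array([np.cos(h),np.sin(h)]); tl=38+(tilt-38)*min(1,(u-.13)/.2); R=Rtool(np.degrees(h),tl,-1); P=tcp_from_tip(np.r_[c-.031*d,.016],R)
        q,a,b=step(q,P,R)
        if round(u*100)%10==3: print(round(u,2),round(np.degrees(h)),q,round(a,2),round(b,2))
E
```

```text
[ 0.412  0.542  0.108  1.646 -0.286  1.143  0.828] [ 0.408  0.542  0.116  1.646 -0.291  1.145  0.833]
[ 0.589  0.986 -0.084  1.657 -0.502  1.023  1.081] [ 0.584  0.986 -0.074  1.657 -0.51   1.026  1.089]
[ 0.574  1.107 -0.112  1.682 -0.522  0.876  1.14 ] [ 0.57   1.107 -0.103  1.683 -0.532  0.879  1.149]
[ 0.551  1.099 -0.139  1.753 -0.554  0.807  1.144] [ 0.545  1.098 -0.13   1.753 -0.563  0.809  1.153]
[ 0.539  1.094 -0.152  1.784 -0.57   0.77   1.145] [ 0.534  1.094 -0.143  1.784 -0.58   0.773  1.155]
[ 0.568  1.085 -0.197  1.871 -0.657  0.662  1.15 ] [ 0.562  1.084 -0.187  1.871 -0.667  0.667  1.159]
[ 0.588  1.082 -0.253  1.945 -0.739  0.561  1.16 ] [ 0.582  1.081 -0.243  1.946 -0.75   0.566  1.171]
38
0.13 91 [ 0.58   1.079 -0.243  1.946 -0.749  0.569  1.169] 0.0 0.0
0.23 85 [ 0.615  1.088 -0.363  2.047 -0.888  0.398  1.198] 0.0 0.0
0.33 81 [ 0.659  1.119 -0.525  2.119 -0.992  0.214  1.207] 0.0 0.0
0.43 78 [ 0.679  1.157 -0.667  2.151 -0.991  0.065  1.13 ] 4.71 0.11
0.53 78 [ 0.629  1.146 -0.678  2.128 -0.991  0.065  1.066] 22.22 0.53
0.63 78 [ 0.565  1.14  -0.682  2.104 -0.991
[... 555 characters left out ...]
  1.176] 0.0 0.0
0.33 81 [ 0.565  1.06  -0.503  2.154 -0.986  0.102  1.111] 0.0 0.0
0.43 78 [ 0.533  1.052 -0.545  2.148 -0.986  0.068  1.019] 17.04 0.4
0.53 78 [ 0.473  1.04  -0.55   2.126 -0.986  0.068  0.946] 30.18 0.73
0.63 78 [ 0.404  1.036 -0.549  2.104 -0.986  0.068  0.896] 34.43 0.84
0.73 81 [ 0.329  1.041 -0.546  2.084 -0.986  0.068  0.872] 30.02 0.74
0.83 85 [ 0.252  1.054 -0.541  2.066 -0.986  0.068  0.877] 17.23 0.43
0.93 91 [ 0.166  1.066 -0.519  2.046 -0.976  0.088  0.897] 0.0 0.0
1.03 96 [ 0.057  1.053 -0.439  1.997 -0.948  0.178  0.881] 0.0 0.0
1.13 96 [ 0.011  1.058 -0.467  1.992 -0.977  0.141  0.859] 0.0 0.0
1.23 96 [-0.038  1.064 -0.489  1.981 -0.999  0.11   0.829] 0.0 0.0
```

```bash
cat > sim.py <<'E'
from ik import *
from path import *
from scipy.interpolate import PchipInterpolator
q0=np.array(S[-1][0]); Ca=pose(.13)[0]
def Rt(head,tilt,phi):
    R=Rtool(head,tilt,-1); a=np.radians(head)
    return Ro.from_rotvec(np.radians(phi)*np.array([np.cos(a),np.sin(a),0])).as_matrix()@R
def run(hm,tilt,phi,v=False):
    q=q0.copy(); worst=0; m6=9;m5=9
    c=Ca.copy(); N=60; T=C1+dd*.11
    # path of C: straight then blend onto centreline by quadratic bezier
    K=M0-.15*dd
    for s in np.linspace(0,1,N):
        if s<.75:
            t=s/.75; C=Ca+(C1-Ca)*t; h=np.interp(t,[0,.3,.55,1],[90.9,hm,hm,96.2])
        else: C=C1+dd*.11*(s-.75)/.25; h=96.2
        w=min(1,s/.2); R=Rt(h,38+(tilt-38)*w,phi*w); hr=np.radians(h); d=np.array([np.cos(hr),np.sin(hr)])
        P=tcp_from_tip(np.r_[C-.031*d,.018],R); q,a,b=step(q,P,R); worst=max(worst,a); m6=min(m6,q[5]);m5=min(m5,q[4])
        if v: print(round(s,2),C,round(h,1),q,round(a,2))
    return worst,m5,m6
E
python3 - <<'E'
from sim import *
np.set_printoptions(precision=3,suppress=True)
for hm in (84,88,91):
  for tilt in (32,38,44,50):
    for phi in (-12,0,12): print(hm,tilt,phi,np.round(run(hm,tilt,phi),3))
E
```

```text
84 32 -12 [91.398 -0.963  0.06 ]
84 32 0 [ 4.228 -1.     0.04 ]
84 32 12 [ 0.    -0.92   0.491]
84 38 -12 [89.298 -0.965  0.083]
84 38 0 [ 0.    -1.     0.056]
84 38 12 [ 0.    -0.968  0.509]
84 44 -12 [78.875 -0.97   0.082]
84 44 0 [ 0.    -0.999  0.065]
84 44 12 [ 0.    -0.995  0.495]
84 50 -12 [57.425 -0.997  0.049]
84 50 0 [ 0.    -1.     0.102]
84 50 12 [ 0.    -1.     0.486]
88 32 -12 [99.436 -0.944  0.055]
88 32 0 [ 0.    -1.     0.074]
88 32 12 [ 0.    -0.919  0.527]
88 38 -12 [94.096 -0.947  0.043]
88 38 0 [ 0.    -1.     0.056]
88 38 12 [ 0.    -0.967  0.509]
88 44 -12 [76.674 -0.967  0.054]
88 44 0 [ 0.    -1.     0.065]
88 44 12 [ 0.    -0.995  0.495]
88 50 -12 [56.548 -1.     0.044]
88 50 0 [ 0.    -1.     0.101]
88 50 12 [ 0.    -0.993  0.482]
91 32 -12 [114.773  -0.927   0.045]
91 32 0 [ 0.    -1.     0.075]
91 32 12 [ 0.    -0.918  0.527]
91 38 -12 [103.986  -0.93    0.056]
91 38 0 [ 0.    -1.     0.056]
91 38 12 [ 0.    -0.966  0.509]
91 44 -12 [79.428 -0.967  0.057]
91 44 0 [ 0.    -1.     0.065]
91 44 12 [ 0.    -0.995  0.495]
91 50 -12 [57.244 -0.997  0.044]
91 50 0 [ 0.    -0.999  0.101]
91 50 12 [ 0.    -0.994  0.483]
```

```bash
python3 - <<'E'
from sim import *
np.set_printoptions(precision=3,suppress=True)
for hm in (84,86,88):
  for tilt in (34,38):
    for phi in (5,7,9): print(hm,tilt,phi,np.round(run(hm,tilt,phi),3))
run(86,36,8,True)
E
```

```text
84 34 5 [ 0.    -0.998  0.251]
84 34 7 [ 0.    -0.996  0.334]
84 34 9 [ 0.    -0.981  0.405]
84 38 5 [ 0.    -0.999  0.262]
84 38 7 [ 0.   -1.    0.34]
84 38 9 [ 0.    -0.997  0.416]
86 34 5 [ 0.    -0.996  0.28 ]
86 34 7 [ 0.    -0.995  0.36 ]
86 34 9 [ 0.    -0.979  0.431]
86 38 5 [ 0.    -0.999  0.261]
86 38 7 [ 0.    -0.997  0.34 ]
86 38 9 [ 0.    -0.995  0.415]
88 34 5 [ 0.    -1.     0.281]
88 34 7 [ 0.    -0.998  0.362]
88 34 9 [ 0.    -0.978  0.431]
88 38 5 [ 0.    -1.     0.263]
88 38 7 [ 0.    -0.995  0.339]
88 38 9 [ 0.    -0.994  0.414]
0.0 [ 0.462 -0.035] 90.9 [ 0.579  1.075 -0.242  1.947 -0.748  0.573  1.167] 0.0
0.02 [ 0.462 -0.028] 90.5 [ 0.564  1.074 -0.24   1.951 -0.757  0.567  1.152] 0.0
0.03 [ 0.463 -0.022] 90.2 [ 0.55   1.072 -0.239  1.955 -0.765  0.563  1.137] 0.0
0.05 [ 0.464 -0.016] 89.8 [ 0.535  1.071 -0.237  1.959 -0.773  0.558  1.122] 0.0
0.07 [ 0.465 -0.009] 89.4 [ 0.52   1.07  -0.236  1.962 -0.782  0.555  1.107] 0.0
0.08 [ 0.466 -0.003] 89.1 [ 0.505  1.068 -0.234  1.965 -0.79   0.552  1.091] 0.0
0.1 [0.466 0.003] 88.7 [ 0.49   1.067 -0.232  1.968 -0.797  
[... 3498 characters left out ...]
491 0.294] 96.2 [-0.035  1.081 -0.316  1.884 -0.958  0.446  0.787] 0.0
0.88 [0.49  0.301] 96.2 [-0.045  1.082 -0.321  1.883 -0.965  0.438  0.782] 0.0
0.9 [0.489 0.309] 96.2 [-0.055  1.083 -0.326  1.881 -0.971  0.431  0.778] 0.0
0.92 [0.488 0.316] 96.2 [-0.066  1.084 -0.331  1.88  -0.978  0.425  0.773] 0.0
0.93 [0.488 0.323] 96.2 [-0.077  1.084 -0.336  1.878 -0.985  0.418  0.768] 0.0
0.95 [0.487 0.331] 96.2 [-0.087  1.085 -0.34   1.876 -0.991  0.412  0.763] 0.0
0.97 [0.486 0.338] 96.2 [-0.098  1.086 -0.345  1.873 -0.997  0.406  0.757] 0.0
0.98 [0.485 0.346] 96.2 [-0.107  1.088 -0.353  1.87  -0.997  0.397  0.746] 0.0
1.0 [0.484 0.353] 96.2 [-0.116  1.089 -0.36   1.867 -0.997  0.389  0.736] 0.0
```

```bash
cat > p2.py <<'E'
from ik import *
from path import *
from sim import Rt
Ca=np.array([.4612,-.0358]); PHI=10; TILT=36; Z=.018
def un(a): a=np.radians(a); return np.array([np.cos(a),np.sin(a)])
LL=.283
sp2=CubicHermiteSpline([0,1],[Ca,C1],[LL*un(87),LL*un(92)])
SH=[0.,0.,0.]   # contact-frame corrections: lateral (m), heading(deg), forward
def pose2(s):
    """s in metres of path"""
    t=s/LL
    if t<=0: return Ca+un(90.9)*s,90.9
    if t<1: return sp2(t),float(np.interp(t,[0,.3,.55,.95],[90.9,86,86,96.2]))
    return C1+dd*(s-LL),96.2
def tcp2(s):
    C,h=pose2(s); h=h+SH[1]; d=un(h); n=np.array([d[1],-d[0]])
    R=Rt(h,TILT,PHI); return tcp_from_tip(np.r_[C+(SH[2]-.0313)*d+n*SH[0],Z],R),R
def rows2(ss):
    b=load()
    for s in ss: prt(*row(*tcp2(s),b))
E
python3 - <<'E'
from p2 import *
np.set_printoptions(precision=3,suppress=True)
q=np.array(S[-1][0]); P0,R0=FK(q); P1,R1=tcp2(-.012); rv=Ro.from_matrix(R0.T@R1).as_rotvec(); w=0;m5=m6=9
for f in np.linspace(.1,1,10): q,a,b=step(q,P0+(P1-P0)*f,R0@Ro.from_rotvec(rv*f).as_matrix())
print(q)
for s in np.arange(-.012,LL+.085,.004):
    q,a,b=step(q,*tcp2(s)); w=max(w,a); m5=min(m5,q[4]); m6=min(m6,q[5])
print(q,w,m5,m6)
b=load(); P,R=tcp2(-.012)
# interpolate; back off first
for f in (.35,.6,.8,.95,1):
    rr=Ro.from_matrix(b[1].T@R).as_rotvec(); g=max(0,(f-.35)/.65)
    prt(*row(b[0]+(P-b[0])*f,b[1]@Ro.from_rotvec(rr*g).as_matrix(),b))
E
```

```text
[ 0.447  1.077 -0.07   1.828 -0.654  0.776  0.957]
[-0.099  1.086 -0.296  1.851 -0.956  0.477  0.714] 1.0666506630365663e-05 -0.9558242318588858 0.477454445302328
{"dx": 0.0017, "dy": -0.0029, "dz": 0.008, "wx": 0, "wy": 0, "wz": 0}
{"dx": 0.0028, "dy": -0.005, "dz": 0.0138, "wx": -0.069, "wy": 0.051, "wz": -0.017}
{"dx": 0.0038, "dy": -0.0066, "dz": 0.0184, "wx": -0.123, "wy": 0.093, "wz": -0.031}
{"dx": 0.0045, "dy": -0.0079, "dz": 0.0218, "wx": -0.164, "wy": 0.123, "wz": -0.041}
{"dx": 0.0047, "dy": -0.0083, "dz": 0.023, "wx": -0.178, "wy": 0.134, "wz": -0.044}
```

```bash
python3 - <<'E'
from p2 import *
b=load(); P,R=tcp2(-.012); tipc=b[0]+.166*b[1][:,1]; tipe=P+.166*R[:,1]; print(tipc,tipe)
rr=Ro.from_matrix(b[1].T@R).as_rotvec()
t1=tipc-.010*np.r_[un(90.9),0]
prt(*row(tcp_from_tip(t1,b[1]),b[1],b))
for g in (.25,.5,.75,1):
    Rg=b[1]@Ro.from_rotvec(rr*g).as_matrix(); prt(*row(tcp_from_tip(t1+(tipe-t1)*g,Rg),Rg,b))
E
```

```text
[ 0.46209514 -0.06564868  0.0158127 ] [ 0.46188013 -0.07909466  0.018     ]
{"dx": 0.0079, "dy": -0.0062, "dz": 0, "wx": 0, "wy": 0, "wz": 0}
{"dx": 0.0069, "dy": -0.007, "dz": 0.0057, "wx": -0.045, "wy": 0.033, "wz": -0.011}
{"dx": 0.006, "dy": -0.0076, "dz": 0.0115, "wx": -0.089, "wy": 0.067, "wz": -0.022}
{"dx": 0.0053, "dy": -0.0081, "dz": 0.0172, "wx": -0.134, "wy": 0.1, "wz": -0.033}
{"dx": 0.0047, "dy": -0.0083, "dz": 0.023, "wx": -0.178, "wy": 0.134, "wz": -0.044}
```

Emit:
{"name": "arm_command", "arguments": {
  "deltas": [
    {"dx":0.008,"dy":-0.006,"dz":0,"wx":0,"wy":0,"wz":0},
    {"dx":0.007,"dy":-0.007,"dz":0.006,"wx":-0.045,"wy":0.033,"wz":-0.011},
    {"dx":0.006,"dy":-0.0075,"dz":0.0115,"wx":-0.089,"wy":0.067,"wz":-0.022},
    {"dx":0.0055,"dy":-0.008,"dz":0.017,"wx":-0.134,"wy":0.1,"wz":-0.033},
    {"dx":0.0047,"dy":-0.0083,"dz":0.023,"wx":-0.178,"wy":0.134,"wz":-0.044}
  ]
}}

```text
clock: 5.9
tool_pos: [0.4867, -0.1759, 0.1496]
eef_rot: [-0.353, 0.681, -0.285, 0.575]
contact_force: [-0.0, -0.6, -0.1]
opening: 0.448
```

```bash
python3 - <<'E'
from p2 import *
apply([.0047,-.0083,.023,-.178,.134,-.044]); stat()
t=r.snapshot("top")[:,:,::-1]; s=r.snapshot("side")[:,:,::-1]; cv2.imwrite("pics/top5.png",t); cv2.imwrite("pics/side5.png",s)
st=r.get_state(); R=Ro.from_quat(st['eef_rot']).as_matrix(); e=edge(st['tool_pos'],R); z=R[:,2]
FL=[(np.array([e+z*.0375,e+z*.0195]),(0,0,255),False),(np.array([e-z*.0375,e-z*.0195]),(0,0,255),False)]
h=np.radians(90.9); y=np.array([-np.sin(h),np.cos(h)]); o=Ca+.010*y; B=(*o,h)
Ls=[(foot(B,0),(0,255,0),True)]+FL
overlay("top",t,Ls,(360,460,195,285),4,"pics/a.png"); overlay("side",s,Ls,(330,430,100,190),4,"pics/b.png")
cv2.imwrite("pics/m5.png",np.hstack([cv2.imread("pics/a.png"),cv2.imread("pics/b.png")]))
rows2([-.009,-.005,-.001,.003,.007])
E
```

```text
t 5.9 p [ 0.4867 -0.1759  0.1496] tip [ 0.4614 -0.0783  0.0177] edge [ 0.4622 -0.071   0.0229] F [-0.014  -0.5694 -0.1057] M [-0.6334 -0.1082 -0.0612] open 0.448
cmd err mm [-0.0185  0.3415 -0.7377] rot deg 0.2541246521175414 q [ 0.4465  1.079  -0.0692  1.8264 -0.6535  0.7805  0.9563]
{"dx": -0.0024, "dy": 0.0018, "dz": -0, "wx": -0, "wy": -0, "wz": -0}
{"dx": -0.0056, "dy": 0.0041, "dz": -0, "wx": -0, "wy": -0, "wz": -0}
{"dx": -0.0089, "dy": 0.0065, "dz": -0, "wx": -0, "wy": -0, "wz": -0}
{"dx": -0.012, "dy": 0.0088, "dz": -0.0002, "wx": 0.002, "wy": 0.003, "wz": 0}
{"dx": -0.0151, "dy": 0.0111, "dz": -0.0004, "wx": 0.005, "wy": 0.007, "wz": 0.001}
```

View pics/m5.png

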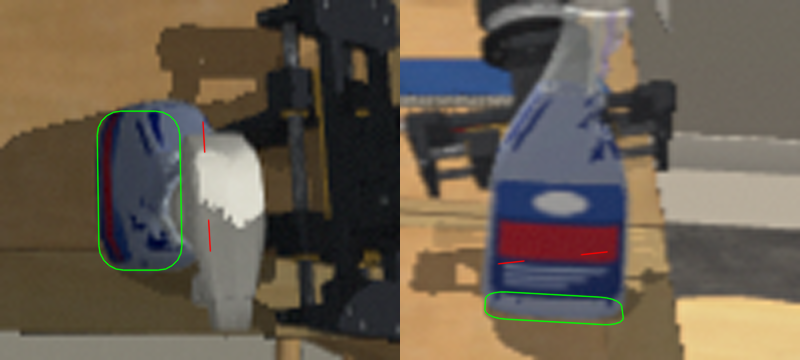

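Emit:
{"name": "arm_command", "arguments": {
  "deltas": [
    {"dx":-0.0025,"dy":0.002,"dz":0,"wx":0,"wy":0,"wz":0},
    {"dx":-0.0055,"dy":0.004,"dz":0,"wx":0,"wy":0,"wz":0},
    {"dx":-0.009,"dy":0.0065,"dz":0,"wx":0,"wy":0,"wz":0},
    {"dx":-0.012,"dy":0.009,"dz":0,"wx":0.002,"wy":0.003,"wz":0},
    {"dx":-0.015,"dy":0.011,"dz":0,"wx":0.005,"wy":0.007,"wz":0}
  ]
}}

```text
clock: 6.5
tool_pos: [0.4859, -0.1599, 0.1496]
eef_rot: [-0.351, 0.681, -0.291, 0.573]
contact_force: [-1.9, -8.2, 5.2]
opening: 0.446
```

```bash
python3 - <<'E'
from p2 import *
apply([-.015,.011,0,.005,.007,0]); stat()
rows2(.007+.005*np.arange(1,6))
E
```

```text
t 6.5 p [ 0.4859 -0.1599  0.1496] tip [ 0.462  -0.0629  0.017 ] edge [ 0.4629 -0.0556  0.0221] F [-1.8808 -8.2072  5.2434] M [-1.2096  0.338   0.4891] open 0.446
cmd err mm [-0.5361 -2.1804 -0.6202] rot deg 0.18947457594951253 q [ 0.431   1.0737 -0.0858  1.8555 -0.68    0.7393  0.9547]
{"dx": -0.0041, "dy": 0.003, "dz": -0.0006, "wx": 0.004, "wy": 0.005, "wz": 0.002}
{"dx": -0.008, "dy": 0.0059, "dz": -0.0008, "wx": 0.007, "wy": 0.01, "wz": 0.004}
{"dx": -0.0119, "dy": 0.0088, "dz": -0.001, "wx": 0.011, "wy": 0.015, "wz": 0.005}
{"dx": -0.0158, "dy": 0.0116, "dz": -0.0011, "wx": 0.015, "wy": 0.02, "wz": 0.006}
{"dx": -0.0197, "dy": 0.0145, "dz": -0.0012, "wx": 0.019, "wy": 0.025, "wz": 0.007}
```

Emit:
{"name": "arm_command", "arguments": {
  "deltas": [
    {"dx":-0.004,"dy":0.003,"dz":-0.0005,"wx":0.004,"wy":0.005,"wz":0.002},
    {"dx":-0.008,"dy":0.006,"dz":-0.001,"wx":0.007,"wy":0.01,"wz":0.004},
    {"dx":-0.012,"dy":0.009,"dz":-0.001,"wx":0.011,"wy":0.015,"wz":0.005},
    {"dx":-0.016,"dy":0.0115,"dz":-0.001,"wx":0.015,"wy":0.02,"wz":0.006},
    {"dx":-0.0195,"dy":0.0145,"dz":-0.001,"wx":0.019,"wy":0.025,"wz":0.007}
  ]
}}

```text
clock: 7.0
tool_pos: [0.485, -0.1354, 0.1494]
eef_rot: [-0.342, 0.685, -0.298, 0.57]
contact_force: [-1.0, -8.1, 6.8]
opening: 0.449
```

```bash
cat >> p2.py <<'E'
def look(k,s,SHb=(0,0)):
    """overlay model bottle (at path pose s, with shift lateral) """
    t=r.snapshot("top")[:,:,::-1]; sd=r.snapshot("side")[:,:,::-1]
    cv2.imwrite(f"pics/top{k}.png",t); cv2.imwrite(f"pics/side{k}.png",sd)
    st=r.get_state(); R=Ro.from_quat(st['eef_rot']).as_matrix(); e=edge(st['tool_pos'],R); z=R[:,2]
    zh=np.array([z[0],z[1]])/np.hypot(z[0],z[1]); h=np.arctan2(zh[0],-zh[1]) # heading: z=(sin h,-cos h)
    d=np.array([np.cos(h),np.sin(h)]); n=np.array([d[1],-d[0]]); C=e[:2]+.024*d+SHb[0]*n; h2=h+np.radians(SHb[1])
    y=np.array([-np.sin(h2),np.cos(h2)]); B=(*(C+.010*y),h2)
    print("bottle est C",C,"head",np.degrees(h2),"dock xy", (C-M0)@dd, (C-M0)@np.array([-dd[1],dd[0]]))
    L_=[(foot(B,0),(0,255,0),True),(foot(B,.09),(0,255,255),True)]; DL=[(q,(0,255,0),False) for q in dockpts((*M0,HD))]
    uv=proj("top",np.r_[C,0])[0].astype(int); us=proj("side",np.r_[C,.05])[0].astype(int)
    overlay("top",t,L_+DL,(uv[0]-60,uv[0]+60,uv[1]-50,uv[1]+50),4,"pics/a.png")
    overlay("side",sd,L_,(us[0]-40,us[0]+40,us[1]-70,us[1]+30),4,"pics/b.png")
    cv2.imwrite(f"pics/m{k}.png",np.hstack([cv2.imread("pics/a.png"),cv2.imread("pics/b.png")[:400]]))
E
python3 - <<'E'
from p2 import *
apply([-.0195,.0145,-.001,.019,.025,.007]); stat()
look(6,.032)
rows2(.032+.006*np.arange(1,6))
E
```

```text
t 7.0 p [ 0.485  -0.1354  0.1494] tip [ 0.4637 -0.0378  0.0169] edge [ 0.4648 -0.0305  0.0221] F [-0.9566 -8.1477  6.817 ] M [-1.1964  0.3038  0.3692] open 0.449
cmd err mm [-0.241  -2.0098 -0.6649] rot deg 0.21878913846584133 q [ 0.4133  1.0698 -0.1183  1.8948 -0.7294  0.6844  0.9501]
bottle est C [ 0.4652 -0.0055] head 88.95330451404527 dock xy -0.3104967528726457 0.057856253843056205
{"dx": -0.0049, "dy": 0.0035, "dz": -0.0003, "wx": 0.004, "wy": 0.007, "wz": 0.001}
{"dx": -0.0096, "dy": 0.0069, "dz": -0.0005, "wx": 0.008, "wy": 0.013, "wz": 0.003}
{"dx": -0.0143, "dy": 0.0103, "dz": -0.0005, "wx": 0.013, "wy": 0.019, "wz": 0.004}
{"dx": -0.019, "dy": 0.0138, "dz": -0.0006, "wx": 0.017, "wy": 0.025, "wz": 0.005}
{"dx": -0.0237, "dy": 0.0172, "dz": -0.0006, "wx": 0.022, "wy": 0.031, "wz": 0.007}
```

View pics/m6.png

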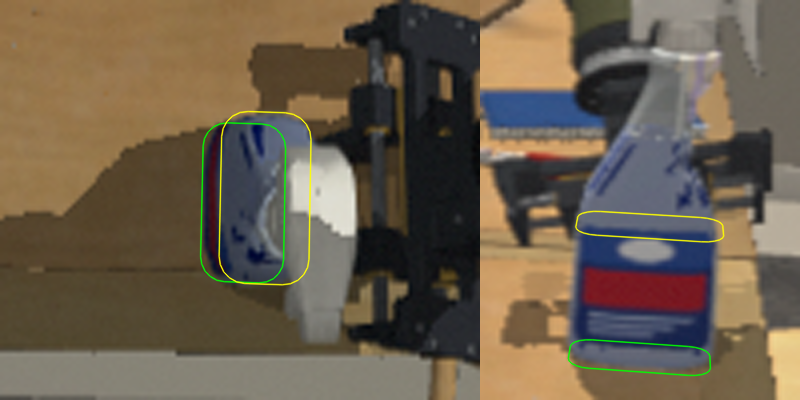

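Emit:
{"name": "arm_command", "arguments": {
  "deltas": [
    {"dx":-0.005,"dy":0.0035,"dz":-0.0003,"wx":0.004,"wy":0.007,"wz":0.001},
    {"dx":-0.0095,"dy":0.007,"dz":-0.0005,"wx":0.008,"wy":0.013,"wz":0.003},
    {"dx":-0.0145,"dy":0.0105,"dz":-0.0005,"wx":0.013,"wy":0.019,"wz":0.004},
    {"dx":-0.019,"dy":0.014,"dz":-0.0005,"wx":0.017,"wy":0.025,"wz":0.005},
    {"dx":-0.0235,"dy":0.017,"dz":-0.0005,"wx":0.022,"wy":0.031,"wz":0.007}
  ]
}}

```text
clock: 7.6
tool_pos: [0.485, -0.106, 0.1495]
eef_rot: [-0.331, 0.69, -0.307, 0.565]
contact_force: [-1.6, -5.8, 1.7]
opening: 0.451
```

```bash
python3 - <<'E'
from p2 import *
apply([-.0235,.017,-.0005,.022,.031,.007]); stat()
rows2(.062+.006*np.arange(1,6))
E
```

```text
t 7.6 p [ 0.485  -0.106   0.1495] tip [ 0.4666 -0.0077  0.017 ] edge [ 0.4679 -0.0005  0.0222] F [-1.5807 -5.7779  1.7205] M [-1.3593  0.1767  0.3384] open 0.451
cmd err mm [-0.2234 -1.6682 -0.7737] rot deg 0.1875059482980094 q [ 0.3905  1.067  -0.1595  1.9348 -0.7901  0.6212  0.9429]
{"dx": -0.0049, "dy": 0.0036, "dz": -0.0002, "wx": 0.004, "wy": 0.006, "wz": 0.001}
{"dx": -0.0096, "dy": 0.0071, "dz": -0.0003, "wx": 0.009, "wy": 0.012, "wz": 0.002}
{"dx": -0.0143, "dy": 0.0105, "dz": -0.0003, "wx": 0.013, "wy": 0.018, "wz": 0.004}
{"dx": -0.0191, "dy": 0.0139, "dz": -0.0002, "wx": 0.017, "wy": 0.023, "wz": 0.005}
{"dx": -0.024, "dy": 0.0173, "dz": 0.0005, "wx": 0.017, "wy": 0.023, "wz": 0.005}
```

Emit:
{"name": "arm_command", "arguments": {
  "deltas": [
    {"dx":-0.005,"dy":0.0035,"dz":0,"wx":0.004,"wy":0.006,"wz":0.001},
    {"dx":-0.0095,"dy":0.007,"dz":0,"wx":0.009,"wy":0.012,"wz":0.002},
    {"dx":-0.0145,"dy":0.0105,"dz":0,"wx":0.013,"wy":0.018,"wz":0.004},
    {"dx":-0.019,"dy":0.014,"dz":0,"wx":0.017,"wy":0.023,"wz":0.005},
    {"dx":-0.024,"dy":0.0175,"dz":0.0005,"wx":0.017,"wy":0.023,"wz":0.005}
  ]
}}

```text
clock: 8.1
tool_pos: [0.4868, -0.0766, 0.1494]
eef_rot: [-0.323, 0.694, -0.313, 0.562]
contact_force: [-0.5, -6.5, 4.3]
opening: 0.452
```

```bash
python3 - <<'E'
from p2 import *
apply([-.024,.0175,.0005,.017,.023,.005]); stat()
rows2(.092+.006*np.arange(1,6))
E
```

```text
t 8.1 p [ 0.4868 -0.0766  0.1494] tip [0.4707 0.0222 0.0169] edge [0.4721 0.0294 0.0221] F [-0.538  -6.4625  4.343 ] M [-1.2597  0.1812  0.2611] open 0.452
cmd err mm [-0.3112 -1.8322 -0.7481] rot deg 0.19860066713018848 q [ 0.3642  1.0669 -0.2018  1.9646 -0.8482  0.5623  0.9357]
{"dx": -0.0049, "dy": 0.0032, "dz": 0.0007, "wx": -0, "wy": 0, "wz": -0}
{"dx": -0.0097, "dy": 0.0066, "dz": 0.0013, "wx": -0, "wy": 0, "wz": -0}
{"dx": -0.0146, "dy": 0.01, "dz": 0.002, "wx": -0, "wy": 0, "wz": -0}
{"dx": -0.0195, "dy": 0.0134, "dz": 0.0027, "wx": -0, "wy": 0, "wz": -0}
{"dx": -0.0244, "dy": 0.0169, "dz": 0.0033, "wx": -0, "wy": 0, "wz": -0}
```

Emit:
{"name": "arm_command", "arguments": {
  "deltas": [
    {"dx":-0.005,"dy":0.0032,"dz":0.0007,"wx":0,"wy":0,"wz":0},
    {"dx":-0.0095,"dy":0.0066,"dz":0.0013,"wx":0,"wy":0,"wz":0},
    {"dx":-0.0145,"dy":0.01,"dz":0.002,"wx":0,"wy":0,"wz":0},
    {"dx":-0.0195,"dy":0.0135,"dz":0.0027,"wx":0,"wy":0,"wz":0},
    {"dx":-0.0245,"dy":0.017,"dz":0.0033,"wx":0,"wy":0,"wz":0}
  ]
}}

```text
clock: 8.6
tool_pos: [0.4922, -0.0468, 0.1494]
eef_rot: [-0.323, 0.694, -0.313, 0.562]
contact_force: [-0.6, -5.8, 2.0]
opening: 0.449
```

```bash
python3 - <<'E'
from p2 import *
apply([-.0245,.017,.0033,0,0,0]); stat()
look(7,.122)
rows2(.122+.006*np.arange(1,6))
E
```

```text
t 8.6 p [ 0.4922 -0.0468  0.1494] tip [0.4761 0.052  0.017 ] edge [0.4775 0.0592 0.0222] F [-0.6428 -5.8254  1.9712] M [-1.2896  0.2412  0.2884] open 0.449
cmd err mm [-0.2621 -1.5831 -0.7878] rot deg 0.16519451330538443 q [ 0.3265  1.0684 -0.234   1.9739 -0.8829  0.5251  0.9195]
bottle est C [0.4793 0.0845] head 85.97218252736471 dock xy -0.22255157844146345 0.03411515369619494
{"dx": -0.0048, "dy": 0.0033, "dz": 0.0007, "wx": -0, "wy": 0, "wz": -0}
{"dx": -0.0097, "dy": 0.0067, "dz": 0.0014, "wx": -0, "wy": 0, "wz": -0}
{"dx": -0.0146, "dy": 0.0101, "dz": 0.0021, "wx": -0, "wy": 0, "wz": -0}
{"dx": -0.0195, "dy": 0.0135, "dz": 0.0027, "wx": -0, "wy": 0, "wz": -0}
{"dx": -0.0244, "dy": 0.0169, "dz": 0.0034, "wx": -0, "wy": 0, "wz": -0}
```

View pics/m7.png

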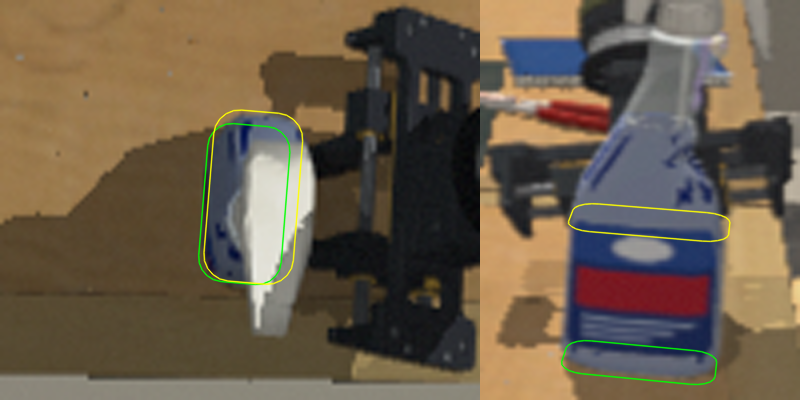

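Emit:
{"name": "arm_command", "arguments": {
  "deltas": [
    {"dx":-0.005,"dy":0.0033,"dz":0.0007,"wx":0,"wy":0,"wz":0},
    {"dx":-0.0095,"dy":0.0067,"dz":0.0014,"wx":0,"wy":0,"wz":0},
    {"dx":-0.0145,"dy":0.01,"dz":0.002,"wx":0,"wy":0,"wz":0},
    {"dx":-0.0195,"dy":0.0135,"dz":0.0027,"wx":0,"wy":0,"wz":0},
    {"dx":-0.0245,"dy":0.017,"dz":0.0034,"wx":0,"wy":0,"wz":0}
  ]
}}

```text
clock: 9.2
tool_pos: [0.4978, -0.0169, 0.1493]
eef_rot: [-0.323, 0.694, -0.312, 0.562]
contact_force: [-0.9, -5.4, 1.5]
opening: 0.452
```

```bash
python3 - <<'E'
from p2 import *
apply([-.0245,.017,.0034,0,0,0]); stat()
rows2(.152+.006*np.arange(1,6))
E
```

```text
t 9.2 p [ 0.4978 -0.0169  0.1493] tip [0.4815 0.082  0.017 ] edge [0.483  0.0892 0.0222] F [-0.8779 -5.4236  1.5359] M [-1.3891  0.1892  0.2467] open 0.452
cmd err mm [-0.2113 -1.1629 -0.9208] rot deg 0.10449273003932581 q [ 0.2906  1.0717 -0.2704  1.9777 -0.9095  0.4876  0.895 ]
{"dx": -0.0049, "dy": 0.0033, "dz": 0.0011, "wx": -0.003, "wy": -0.003, "wz": -0.001}
{"dx": -0.0101, "dy": 0.0067, "dz": 0.0029, "wx": -0.01, "wy": -0.013, "wz": -0.003}
{"dx": -0.0152, "dy": 0.0101, "dz": 0.0047, "wx": -0.017, "wy": -0.022, "wz": -0.005}
{"dx": -0.0204, "dy": 0.0135, "dz": 0.0064, "wx": -0.024, "wy": -0.032, "wz": -0.007}
{"dx": -0.0257, "dy": 0.0169, "dz": 0.0082, "wx": -0.031, "wy": -0.042, "wz": -0.009}
```

Emit:
{"name": "arm_command", "arguments": {
  "deltas": [
    {"dx":-0.005,"dy":0.0033,"dz":0.0011,"wx":-0.003,"wy":-0.003,"wz":-0.001},
    {"dx":-0.01,"dy":0.0067,"dz":0.003,"wx":-0.01,"wy":-0.013,"wz":-0.003},
    {"dx":-0.015,"dy":0.01,"dz":0.0047,"wx":-0.017,"wy":-0.022,"wz":-0.005},
    {"dx":-0.0205,"dy":0.0135,"dz":0.0064,"wx":-0.024,"wy":-0.032,"wz":-0.007},
    {"dx":-0.0257,"dy":0.017,"dz":0.0082,"wx":-0.031,"wy":-0.042,"wz":-0.009}
  ]
}}

```text
clock: 9.7
tool_pos: [0.5087, 0.0148, 0.1495]
eef_rot: [-0.338, 0.687, -0.299, 0.569]
contact_force: [-0.0, -4.1, -1.7]
opening: 0.448
```

```bash
python3 - <<'E'
from p2 import *
apply([-.0257,.017,.0082,-.031,-.042,-.009]); stat()
rows2(.182+.006*np.arange(1,6))
E
```

```text
t 9.7 p [0.5087 0.0148 0.1495] tip [0.4881 0.1132 0.0174] edge [0.4892 0.1204 0.0226] F [-0.0162 -4.1214 -1.7181] M [-1.4541 -0.0324  0.1352] open 0.448
cmd err mm [ 0.2399  0.3951 -0.67  ] rot deg 0.08624919185122894 q [ 0.2256  1.0737 -0.2693  1.9511 -0.9011  0.5005  0.8629]
{"dx": -0.0051, "dy": 0.0032, "dz": 0.0019, "wx": -0.007, "wy": -0.009, "wz": -0.003}
{"dx": -0.0103, "dy": 0.0066, "dz": 0.0038, "wx": -0.014, "wy": -0.019, "wz": -0.005}
{"dx": -0.0155, "dy": 0.0099, "dz": 0.0056, "wx": -0.021, "wy": -0.028, "wz": -0.007}
{"dx": -0.0207, "dy": 0.0133, "dz": 0.0074, "wx": -0.028, "wy": -0.038, "wz": -0.009}
{"dx": -0.0259, "dy": 0.0167, "dz": 0.0092, "wx": -0.034, "wy": -0.047, "wz": -0.011}
```

Emit:
{"name": "arm_command", "arguments": {
  "deltas": [
    {"dx":-0.005,"dy":0.0032,"dz":0.0019,"wx":-0.007,"wy":-0.009,"wz":-0.003},
    {"dx":-0.0103,"dy":0.0066,"dz":0.0038,"wx":-0.014,"wy":-0.019,"wz":-0.005},
    {"dx":-0.0155,"dy":0.01,"dz":0.0056,"wx":-0.021,"wy":-0.028,"wz":-0.007},
    {"dx":-0.0207,"dy":0.0133,"dz":0.0074,"wx":-0.028,"wy":-0.038,"wz":-0.009},
    {"dx":-0.026,"dy":0.0167,"dz":0.0092,"wx":-0.034,"wy":-0.047,"wz":-0.011}
  ]
}}

```text
clock: 10.2
tool_pos: [0.5189, 0.0455, 0.1499]
eef_rot: [-0.354, 0.679, -0.286, 0.576]
contact_force: [0.1, -4.5, -1.1]
opening: 0.448
```

```bash
python3 - <<'E'
from p2 import *
apply([-.026,.0167,.0092,-.034,-.047,-.011]); stat()
look(8,.212)
rows2(.212+.005*np.arange(1,6))
E
```

```text
t 10.2 p [0.5189 0.0455 0.1499] tip [0.4937 0.1428 0.0177] edge [0.4945 0.1501 0.0229] F [ 0.0554 -4.4868 -1.11  ] M [-1.4239 -0.018   0.2304] open 0.448
cmd err mm [ 0.1736  0.4892 -0.4765] rot deg 0.10763434619114615 q [ 0.1592  1.075  -0.2603  1.9197 -0.887   0.5205  0.8289]
bottle est C [0.4941 0.1755] head 91.20597105736063 dock xy -0.13362100992463735 0.009607353771623313
{"dx": -0.0042, "dy": 0.0028, "dz": 0.0016, "wx": -0.006, "wy": -0.008, "wz": -0.002}
{"dx": -0.0085, "dy": 0.0056, "dz": 0.0032, "wx": -0.012, "wy": -0.016, "wz": -0.003}
{"dx": -0.0128, "dy": 0.0084, "dz": 0.0048, "wx": -0.018, "wy": -0.024, "wz": -0.005}
{"dx": -0.0172, "dy": 0.0112, "dz": 0.0063, "wx": -0.024, "wy": -0.032, "wz": -0.007}
{"dx": -0.0215, "dy": 0.014, "dz": 0.0077, "wx": -0.029, "wy": -0.04, "wz": -0.009}
```

View pics/m8.png

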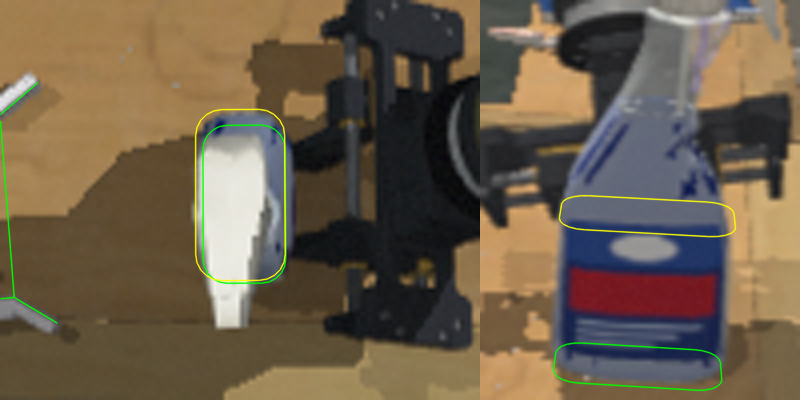

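```bash
python3 - <<'E'
import p2
from p2 import *
b=load()
for i,s in enumerate(.212+.005*np.arange(1,6)):
    SH[0]=.0004*(i+1); prt(*row(*tcp2(s),b))
E
```

```text
{"dx": -0.0043, "dy": 0.0027, "dz": 0.002, "wx": -0.006, "wy": -0.008, "wz": -0.002}
{"dx": -0.0086, "dy": 0.0055, "dz": 0.004, "wx": -0.012, "wy": -0.016, "wz": -0.003}
{"dx": -0.013, "dy": 0.0082, "dz": 0.0059, "wx": -0.018, "wy": -0.024, "wz": -0.005}
{"dx": -0.0174, "dy": 0.011, "dz": 0.0079, "wx": -0.024, "wy": -0.032, "wz": -0.007}
{"dx": -0.0218, "dy": 0.0138, "dz": 0.0097, "wx": -0.029, "wy": -0.04, "wz": -0.009}
```

Emit:
{"name": "arm_command", "arguments": {
  "deltas": [
    {"dx":-0.0043,"dy":0.0027,"dz":0.002,"wx":-0.006,"wy":-0.008,"wz":-0.002},
    {"dx":-0.0086,"dy":0.0055,"dz":0.004,"wx":-0.012,"wy":-0.016,"wz":-0.003},
    {"dx":-0.013,"dy":0.0082,"dz":0.006,"wx":-0.018,"wy":-0.024,"wz":-0.005},
    {"dx":-0.0174,"dy":0.011,"dz":0.008,"wx":-0.024,"wy":-0.032,"wz":-0.007},
    {"dx":-0.0218,"dy":0.0138,"dz":0.0097,"wx":-0.029,"wy":-0.04,"wz":-0.009}
  ]
}}

```text
clock: 10.8
tool_pos: [0.5282, 0.0712, 0.1498]
eef_rot: [-0.367, 0.672, -0.275, 0.581]
contact_force: [-1.0, -4.9, 0.0]
opening: 0.446
```

```bash
sed -i 's/^SH=.*/SH=[.002,0.,0.]/' p2.py; python3 - <<'E'
from p2 import *
apply([-.0218,.0138,.0097,-.029,-.04,-.009]); stat()
rows2(.237+.006*np.arange(1,6))
E
```

```text
t 10.8 p [0.5282 0.0712 0.1498] tip [0.4993 0.1674 0.0177] edge [0.4998 0.1747 0.0229] F [-1.0495 -4.9387  0.0229] M [-1.4175 -0.0029  0.2887] open 0.446
cmd err mm [ 0.1833  0.2657 -0.4352] rot deg 0.09179663993070955 q [ 0.1028  1.0775 -0.2487  1.8862 -0.8717  0.5434  0.797 ]
{"dx": -0.0051, "dy": 0.0033, "dz": 0.0019, "wx": -0.007, "wy": -0.01, "wz": -0.002}
{"dx": -0.0103, "dy": 0.0067, "dz": 0.0038, "wx": -0.014, "wy": -0.019, "wz": -0.004}
{"dx": -0.0155, "dy": 0.0101, "dz": 0.0056, "wx": -0.021, "wy": -0.029, "wz": -0.006}
{"dx": -0.0207, "dy": 0.0135, "dz": 0.0073, "wx": -0.028, "wy": -0.039, "wz": -0.008}
{"dx": -0.026, "dy": 0.0169, "dz": 0.0089, "wx": -0.035, "wy": -0.048, "wz": -0.01}
```

Emit:
{"name": "arm_command", "arguments": {
  "deltas": [
    {"dx":-0.005,"dy":0.0033,"dz":0.0019,"wx":-0.007,"wy":-0.01,"wz":-0.002},
    {"dx":-0.0103,"dy":0.0067,"dz":0.0038,"wx":-0.014,"wy":-0.019,"wz":-0.004},
    {"dx":-0.0155,"dy":0.01,"dz":0.0056,"wx":-0.021,"wy":-0.029,"wz":-0.006},
    {"dx":-0.0207,"dy":0.0135,"dz":0.0073,"wx":-0.028,"wy":-0.039,"wz":-0.008},
    {"dx":-0.026,"dy":0.017,"dz":0.009,"wx":-0.035,"wy":-0.048,"wz":-0.01}
  ]
}}

```text
clock: 11.3
tool_pos: [0.5356, 0.103, 0.1498]
eef_rot: [-0.383, 0.663, -0.261, 0.588]
contact_force: [0.4, -3.9, -1.0]
opening: 0.452
```

```bash
python3 - <<'E'
from p2 import *
apply([-.026,.017,.009,-.035,-.048,-.01]); stat()
look(9,.267)
rows2(.267+.004*np.arange(1,6))
E
```

```text
t 11.3 p [0.5356 0.103  0.1498] tip [0.5021 0.1977 0.0177] edge [0.5023 0.2051 0.0229] F [ 0.361  -3.9364 -1.0239] M [-1.4228 -0.2071  0.1673] open 0.452
cmd err mm [ 0.1864  0.5679 -0.3869] rot deg 0.10839368609220323 q [ 0.0387  1.0811 -0.24    1.8518 -0.856   0.5653  0.764 ]
bottle est C [0.4996 0.2305] head 96.17457945879116 dock xy -0.0796105346473059 -0.0018353737933862629
{"dx": -0.0033, "dy": 0.0022, "dz": 0.0007, "wx": -0.002, "wy": -0.003, "wz": -0.001}
{"dx": -0.0066, "dy": 0.0045, "dz": 0.001, "wx": -0.002, "wy": -0.003, "wz": -0.001}
{"dx": -0.0098, "dy": 0.0068, "dz": 0.0014, "wx": -0.002, "wy": -0.003, "wz": -0.001}
{"dx": -0.0131, "dy": 0.0091, "dz": 0.0017, "wx": -0.002, "wy": -0.003, "wz": -0.001}
{"dx": -0.0163, "dy": 0.0114, "dz": 0.0017, "wx": -0.002, "wy": -0.003, "wz": -0.001}
```

View pics/m9.png

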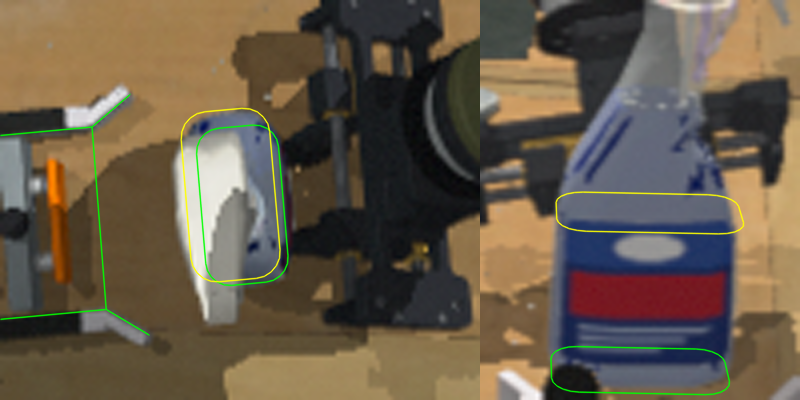

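```bash
python3 - <<'E'
from p2 import *
rows2(.267+.006*np.arange(1,6))
E
```

```text
{"dx": -0.0049, "dy": 0.0033, "dz": 0.0009, "wx": -0.002, "wy": -0.003, "wz": -0.001}
{"dx": -0.0098, "dy": 0.0068, "dz": 0.0014, "wx": -0.002, "wy": -0.003, "wz": -0.001}
{"dx": -0.0147, "dy": 0.0102, "dz": 0.0017, "wx": -0.002, "wy": -0.003, "wz": -0.001}
{"dx": -0.0195, "dy": 0.0138, "dz": 0.0017, "wx": -0.002, "wy": -0.003, "wz": -0.001}
{"dx": -0.0244, "dy": 0.0173, "dz": 0.0016, "wx": -0.002, "wy": -0.003, "wz": -0.001}
```

Emit:
{"name": "arm_command", "arguments": {
  "deltas": [
    {"dx":-0.005,"dy":0.0034,"dz":0.0003,"wx":-0.001,"wy":-0.002,"wz":0},
    {"dx":-0.01,"dy":0.0068,"dz":0.0005,"wx":-0.002,"wy":-0.003,"wz":0},
    {"dx":-0.0147,"dy":0.0103,"dz":0.0005,"wx":-0.002,"wy":-0.003,"wz":0},
    {"dx":-0.0195,"dy":0.0138,"dz":0.0005,"wx":-0.002,"wy":-0.003,"wz":0},
    {"dx":-0.0244,"dy":0.0173,"dz":0.0005,"wx":-0.002,"wy":-0.003,"wz":0}
  ]
}}

```text
clock: 11.9
tool_pos: [0.5328, 0.1325, 0.15]
eef_rot: [-0.383, 0.663, -0.26, 0.588]
contact_force: [0.3, -4.2, -0.9]
opening: 0.452
```

```bash
python3 - <<'E'
from p2 import *
apply([-.0244,.0173,.0005,-.002,-.003,0]); stat()
look(10,.297)
# straight step of 1mm along dock dir in tool axes
p,R=load(); print("1mm:",R.T@np.r_[dd,0])
E
```

```text
t 11.9 p [0.5328 0.1325 0.15  ] tip [0.4992 0.2273 0.0179] edge [0.4993 0.2346 0.0232] F [ 0.282  -4.2458 -0.9108] M [-1.4388 -0.2646  0.0985] open 0.452
cmd err mm [-0.0215  0.3085 -0.4107] rot deg 0.08154826588124121 q [-0.0001  1.0824 -0.2632  1.8549 -0.8816  0.5343  0.7452]
bottle est C [0.4963 0.2599] head 96.29759497855039 dock xy -0.049942057102642295 -0.0017523472911446284
1mm: [-0.8087  0.5882 -0.0003]
```

View pics/m10.png

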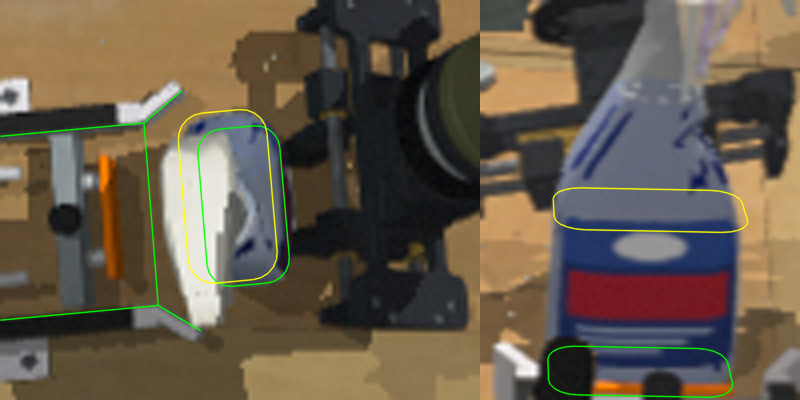

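Emit:
{"name": "arm_command", "arguments": {
  "deltas": [
    {"dx":-0.004,"dy":0.003,"dz":0,"wx":0,"wy":0,"wz":0},
    {"dx":-0.008,"dy":0.006,"dz":0,"wx":0,"wy":0,"wz":0},
    {"dx":-0.0121,"dy":0.0088,"dz":0,"wx":0,"wy":0,"wz":0},
    {"dx":-0.0162,"dy":0.0118,"dz":0,"wx":0,"wy":0,"wz":0},
    {"dx":-0.0202,"dy":0.0147,"dz":0,"wx":0,"wy":0,"wz":0}
  ]
}}

```text
clock: 12.5
tool_pos: [0.5301, 0.1571, 0.1501]
eef_rot: [-0.383, 0.663, -0.26, 0.588]
contact_force: [1.4, -4.6, -0.8]
opening: 0.448
```

```bash
python3 - <<'E'
from p2 import *
apply([-.0202,.0147,0,0,0,0]); stat()
look(11,.297)
E
```

```text
t 12.5 p [0.5301 0.1571 0.1501] tip [0.4965 0.2518 0.018 ] edge [0.4967 0.2592 0.0232] F [ 1.4044 -4.6262 -0.8388] M [-1.4224 -0.2782  0.1992] open 0.448
cmd err mm [ 0.0352  0.0535 -0.3414] rot deg 0.07429431378117675 q [-0.0314  1.0843 -0.2846  1.8552 -0.8998  0.5068  0.7256]
bottle est C [0.4937 0.2843] head 96.27259848219263 dock xy -0.025426732234861044 -0.001804964220180362
```

View pics/m11.png

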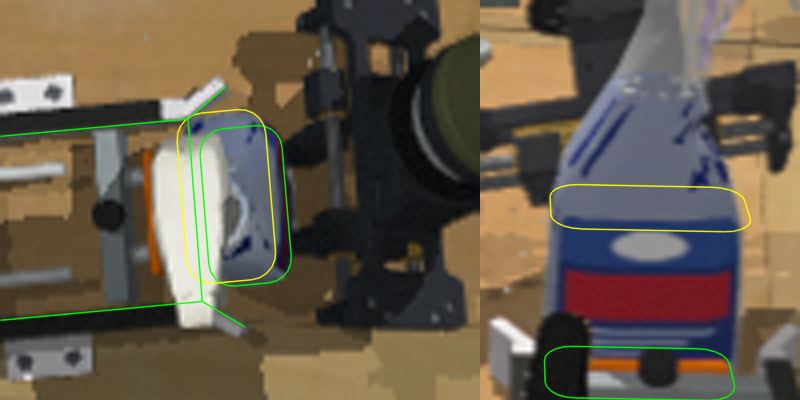

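Emit:
{"name": "arm_command", "arguments": {
  "deltas": [
    {"dx":-0.0024,"dy":0.0018,"dz":0,"wx":0,"wy":0,"wz":0},
    {"dx":-0.0049,"dy":0.0035,"dz":0,"wx":0,"wy":0,"wz":0},
    {"dx":-0.0073,"dy":0.0053,"dz":0,"wx":0,"wy":0,"wz":0},
    {"dx":-0.0097,"dy":0.0071,"dz":0,"wx":0,"wy":0,"wz":0},
    {"dx":-0.0121,"dy":0.0088,"dz":0,"wx":0,"wy":0,"wz":0}
  ]
}}

```text
clock: 13.1
tool_pos: [0.5285, 0.1719, 0.1501]
eef_rot: [-0.383, 0.663, -0.26, 0.588]
contact_force: [0.5, -3.5, -1.0]
opening: 0.455
```

```bash
python3 - <<'E'
from p2 import *
apply([-.0121,.0088,0,0,0,0]); stat()
E
```

```text
t 13.1 p [0.5285 0.1719 0.1501] tip [0.4949 0.2667 0.018 ] edge [0.4951 0.274  0.0232] F [ 0.5188 -3.5462 -1.0009] M [-1.3971 -0.1868  0.1062] open 0.455
cmd err mm [ 0.055  -0.0096 -0.3332] rot deg 0.08013749383280476 q [-0.0501  1.0859 -0.2978  1.8538 -0.9087  0.4908  0.712 ]
```

Emit:
{"name": "arm_command", "arguments": {
  "deltas": [
    {"dx":-0.0008,"dy":0.0006,"dz":0,"wx":0,"wy":0,"wz":0},
    {"dx":-0.0016,"dy":0.0012,"dz":0,"wx":0,"wy":0,"wz":0},
    {"dx":-0.0024,"dy":0.0018,"dz":0,"wx":0,"wy":0,"wz":0},
    {"dx":-0.0032,"dy":0.0024,"dz":0,"wx":0,"wy":0,"wz":0},
    {"dx":-0.004,"dy":0.0029,"dz":0,"wx":0,"wy":0,"wz":0}
  ]
}}

```text
clock: 13.6
tool_pos: [0.528, 0.1768, 0.1501]
eef_rot: [-0.383, 0.663, -0.26, 0.588]
contact_force: [0.7, -3.3, -1.3]
opening: 0.45
```

```bash
cat >> p2.py <<'E'
def st2():
    s=r.get_state(); p,R=load(); Rm=Ro.from_quat(s['eef_rot']).as_matrix(); e=edge(s['tool_pos'],Rm)[:2]-M0
    F=s['contact_force']; y=np.array([-dd[1],dd[0]])
    print("t %.2f edge xd %.2f mm yd %.2f  F along %.2f lat %.2f z %.2f  cmderr along %.2f"%(s['clock'],e@dd*1e3,e@y*1e3,F[:2]@dd,F[:2]@y,F[2],(s['tool_pos']-p)[:2]@dd*1e3))
E
python3 - <<'E'
from p2 import *
apply([-.004,.0029,0,0,0,0]); st2()
E
```

```text
t 13.60 edge xd -30.91 mm yd -1.97  F along -3.40 lat -0.34 z -1.30  cmderr along -0.03
```

Emit:
{"name": "arm_command", "arguments": {
  "deltas": [
    {"dx":-0.0008,"dy":0.0006,"dz":0,"wx":0,"wy":0,"wz":0},
    {"dx":-0.0016,"dy":0.0012,"dz":0,"wx":0,"wy":0,"wz":0},
    {"dx":-0.0024,"dy":0.0018,"dz":0,"wx":0,"wy":0,"wz":0},
    {"dx":-0.0032,"dy":0.0024,"dz":0,"wx":0,"wy":0,"wz":0},
    {"dx":-0.004,"dy":0.0029,"dz":0,"wx":0,"wy":0,"wz":0}
  ]
}}

```text
clock: 14.1
tool_pos: [0.5275, 0.1818, 0.1502]
eef_rot: [-0.383, 0.663, -0.26, 0.588]
contact_force: [0.1, -4.5, -1.5]
opening: 0.448
```

```bash
python3 - <<'E'
from p2 import *
apply([-.004,.0029,0,0,0,0]); st2()
E
```

```text
t 14.10 edge xd -25.88 mm yd -2.00  F along -4.52 lat 0.43 z -1.52  cmderr along 0.05
```

Not yet clearly on the pad; shorter steps now (3 mm per call).

Emit:
{"name": "arm_command", "arguments": {
  "deltas": [
    {"dx":-0.0005,"dy":0.0004,"dz":0,"wx":0,"wy":0,"wz":0},
    {"dx":-0.001,"dy":0.0007,"dz":0,"wx":0,"wy":0,"wz":0},
    {"dx":-0.0015,"dy":0.0011,"dz":0,"wx":0,"wy":0,"wz":0},
    {"dx":-0.002,"dy":0.0014,"dz":0,"wx":0,"wy":0,"wz":0},
    {"dx":-0.0024,"dy":0.0018,"dz":0,"wx":0,"wy":0,"wz":0}
  ]
}}

```text
clock: 14.6
tool_pos: [0.5272, 0.1834, 0.1501]
eef_rot: [-0.384, 0.663, -0.261, 0.588]
contact_force: [0.8, -9.7, 3.7]
opening: 0.45
```

```bash
python3 - <<'E'
from p2 import *
apply([-.0024,.0018,0,0,0,0]); st2()
look(12,0)
E
```

```text
t 14.60 edge xd -24.50 mm yd -1.98  F along -9.75 lat 0.30 z 3.74  cmderr along -1.34
bottle est C [0.49123106 0.30910785] head 96.12981861346772 dock xy -0.0005097963912413956 -0.001987623739359934
```

View pics/m12.png

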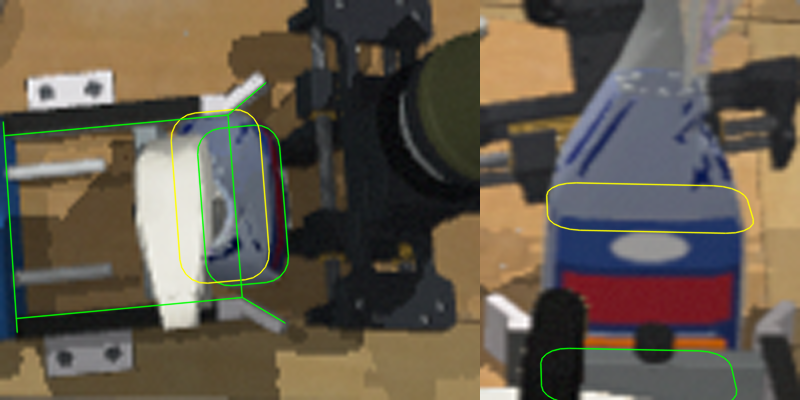

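```bash
python3 - <<'E'
from p2 import *
p,R=load(); u=R.T@np.array([0,0,1.]); f=R.T@np.r_[dd,0]
for k in (.6,1.2,1.8,2.4,3.0): print(np.round(f*k+u*k/3*.6,2)/1000)
E
```

```text
[-5.5e-04  2.6e-04 -2.0e-05]
[-1.11e-03  5.10e-04 -4.00e-05]
[-1.66e-03  7.70e-04 -6.00e-05]
[-2.22e-03  1.03e-03 -8.00e-05]
[-0.00277  0.00129 -0.0001 ]
```

Emit:
{"name": "arm_command", "arguments": {
  "deltas": [
    {"dx":-0.00055,"dy":0.00025,"dz":0,"wx":0,"wy":0,"wz":0},
    {"dx":-0.0011,"dy":0.0005,"dz":0,"wx":0,"wy":0,"wz":0},
    {"dx":-0.00165,"dy":0.00075,"dz":0,"wx":0,"wy":0,"wz":0},
    {"dx":-0.0022,"dy":0.001,"dz":0,"wx":0,"wy":0,"wz":0},
    {"dx":-0.00275,"dy":0.0013,"dz":0,"wx":0,"wy":0,"wz":0}
  ]
}}

```text
clock: 15.2
tool_pos: [0.5269, 0.1851, 0.1503]
eef_rot: [-0.384, 0.663, -0.262, 0.587]
contact_force: [-0.9, -12.0, 3.2]
opening: 0.45
```

```bash
python3 - <<'E'
from p2 import *
apply([-.00275,.0013,0,0,0,0]); st2()
E
```

```text
t 15.20 edge xd -22.98 mm yd -1.94  F along -11.85 lat 2.16 z 3.20  cmderr along -2.55
```

Emit:
{"name": "arm_command", "arguments": {
  "deltas": [
    {"dx":-0.00055,"dy":0.00025,"dz":0,"wx":0,"wy":0,"wz":0},
    {"dx":-0.0011,"dy":0.0005,"dz":0,"wx":0,"wy":0,"wz":0},
    {"dx":-0.00165,"dy":0.00075,"dz":0,"wx":0,"wy":0,"wz":0},
    {"dx":-0.0022,"dy":0.001,"dz":0,"wx":0,"wy":0,"wz":0},
    {"dx":-0.00275,"dy":0.0013,"dz":0,"wx":0,"wy":0,"wz":0}
  ]
}}

```text
clock: 15.7
tool_pos: [0.5267, 0.1869, 0.1506]
eef_rot: [-0.384, 0.663, -0.263, 0.587]
contact_force: [-0.7, -16.0, 3.9]
opening: 0.448
```

```bash
python3 - <<'E'
from p2 import *
apply([-.00275,.0013,0,0,0,0]); st2()
E
```

```text
t 15.70 edge xd -21.43 mm yd -1.91  F along -15.81 lat 2.42 z 3.86  cmderr along -3.73
```

Emit:
{"name": "arm_command", "arguments": {
  "deltas": [
    {"dx":-0.0003,"dy":0.00015,"dz":0,"wx":0,"wy":0,"wz":0},
    {"dx":-0.0006,"dy":0.0003,"dz":0,"wx":0,"wy":0,"wz":0},
    {"dx":-0.0006,"dy":0.0003,"dz":0,"wx":0,"wy":0,"wz":0},
    {"dx":-0.0006,"dy":0.0003,"dz":0,"wx":0,"wy":0,"wz":0},
    {"dx":-0.0006,"dy":0.0003,"dz":0,"wx":0,"wy":0,"wz":0}
  ]
}}

```text
clock: 16.2
tool_pos: [0.5266, 0.1873, 0.1506]
eef_rot: [-0.385, 0.662, -0.263, 0.587]
contact_force: [-1.1, -15.3, 3.8]
opening: 0.447
```

```bash
python3 - <<'E'
from p2 import *
apply([-.0006,.0003,0,0,0,0]); st2(); look(13,0)
E
```

```text
t 16.20 edge xd -21.13 mm yd -1.92  F along -15.09 lat 2.72 z 3.78  cmderr along -4.04
bottle est C [0.4908804  0.31248143] head 95.9866931057307 dock xy 0.0028819213692674968 -0.00200336613252166
```

View pics/m13.png

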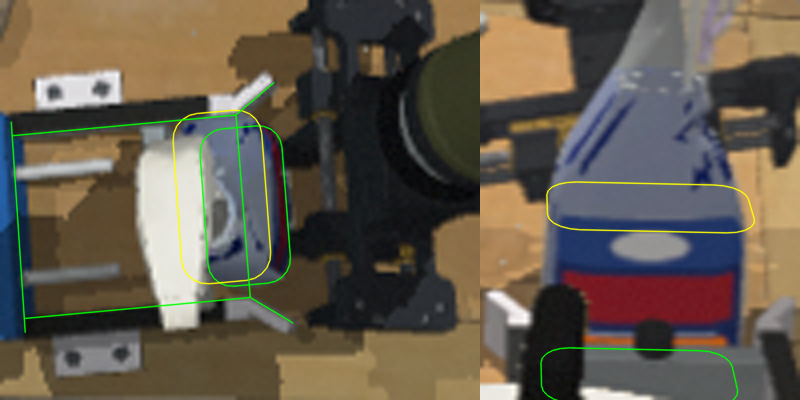

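Emit:
{"name": "arm_command", "arguments": {
  "deltas": [
    {"dx":0.0012,"dy":-0.0009,"dz":0,"wx":0,"wy":0,"wz":0},
    {"dx":0.0024,"dy":-0.0018,"dz":0,"wx":0,"wy":0,"wz":0},
    {"dx":0.004,"dy":-0.003,"dz":0,"wx":0,"wy":0,"wz":0},
    {"dx":0.006,"dy":-0.0044,"dz":0,"wx":0,"wy":0,"wz":0},
    {"dx":0.0081,"dy":-0.0059,"dz":0,"wx":0,"wy":0,"wz":0}
  ]
}}

```text
clock: 16.8
tool_pos: [0.5275, 0.1828, 0.152]
eef_rot: [-0.383, 0.663, -0.258, 0.589]
contact_force: [0.3, 1.1, -0.5]
opening: 0.45
```

```bash
python3 - <<'E'
from p2 import *
apply([.0081,-.0059,0,0,0,0]); st2()
E
```

```text
t 16.80 edge xd -24.45 mm yd -1.87  F along 1.03 lat -0.46 z -0.50  cmderr along 1.44
```

Emit:
{"name": "arm_command", "arguments": {
  "deltas": [
    {"dx":0.0081,"dy":-0.0059,"dz":0,"wx":0,"wy":0,"wz":0},
    {"dx":0.0162,"dy":-0.0118,"dz":0,"wx":0,"wy":0,"wz":0},
    {"dx":0.0283,"dy":-0.0206,"dz":0,"wx":0,"wy":0,"wz":0},
    {"dx":0.0404,"dy":-0.0294,"dz":0,"wx":0,"wy":0,"wz":0},
    {"dx":0.0485,"dy":-0.0353,"dz":0,"wx":0,"wy":0,"wz":0}
  ]
}}

```text
clock: 17.3
tool_pos: [0.5346, 0.1193, 0.1512]
eef_rot: [-0.383, 0.663, -0.261, 0.588]
contact_force: [1.0, -0.1, 0.3]
opening: 0.446
```

```bash
python3 - <<'E'
from p2 import *
apply([.0485,-.0353,0,0,0,0]); st2(); stat()
t=r.snapshot("top")[:,:,::-1]; sd=r.snapshot("side")[:,:,::-1]
cv2.imwrite("pics/top14.png",t); cv2.imwrite("pics/side14.png",sd)
cv2.imwrite("pics/m14.png",np.hstack([cv2.resize(t[180:290,170:310],None,fx=3.2,fy=3.2),cv2.resize(sd[60:260,290:430],None,fx=1.76,fy=1.76)]))
E
```

```text
t 17.30 edge xd -88.97 mm yd -2.55  F along -0.18 lat -0.98 z 0.31  cmderr along -2.54
t 17.3 p [0.5346 0.1193 0.1512] tip [0.5012 0.2139 0.0189] edge [0.5013 0.2212 0.0242] F [ 0.993  -0.0751  0.3109] M [-0.5851 -0.1449  0.0058] open 0.446
cmd err mm [ 0.4628 -2.4999 -0.5039] rot deg 0.1281153502234003 q [ 0.0237  1.0805 -0.2641  1.8529 -0.8529  0.542   0.7355]
```

View pics/m14.png

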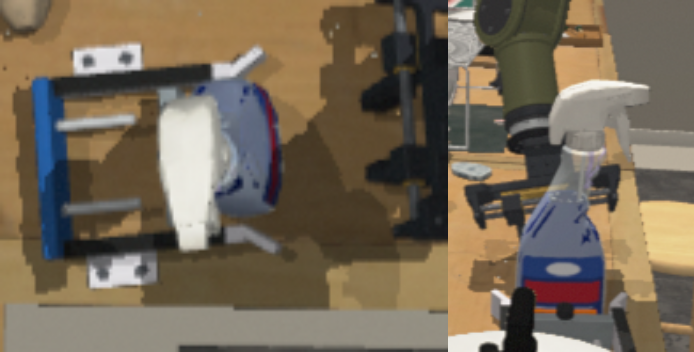

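```bash
python3 - <<'E'
from p2 import *
t=cv2.imread("pics/top14.png"); sd=cv2.imread("pics/side14.png")
o=[]
for yaw,xd,yd in [(96.2,0,0),(93,0,0)]:
    h=np.radians(yaw); C=M0+dd*(xd)+np.array([-dd[1],dd[0]])*yd; y=np.array([-np.sin(h),np.cos(h)]); B=(*(C+.01*y),h)
    L_=[(foot(B,0),(0,255,0),True),(foot(B,.165),(255,255,0),True)]
    overlay("top",t,L_,(205,275,195,265),5,"pics/a.png"); o.append(cv2.imread("pics/a.png"))
cv2.imwrite("pics/m15.png",np.hstack(o))
s0=cv2.imread("pics/side0.png"); 
E
```

```text
(no output)
```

View pics/m15.png

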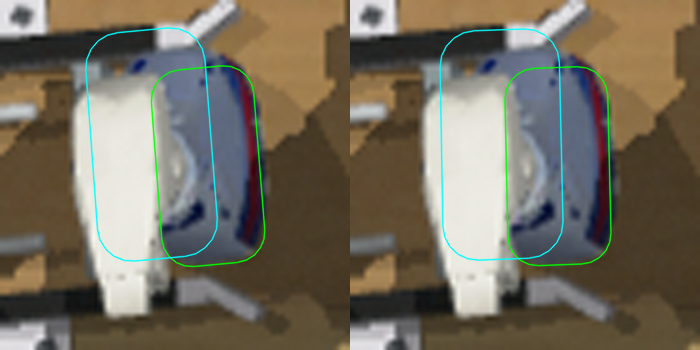

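Emit:
{"name": "arm_command", "arguments": {
  "deltas": [
    {"dx":0.008,"dy":-0.006,"dz":0,"wx":0,"wy":0,"wz":0},
    {"dx":0.024,"dy":-0.018,"dz":0,"wx":0,"wy":0,"wz":0},
    {"dx":0.036,"dy":-0.026,"dz":0,"wx":0,"wy":0,"wz":0},
    {"dx":0.04,"dy":-0.03,"dz":0,"wx":0,"wy":0,"wz":0},
    {"dx":0.04,"dy":-0.03,"dz":0,"wx":0,"wy":0,"wz":0}
  ]
}}

```text
clock: 17.9
tool_pos: [0.5401, 0.0704, 0.1519]
eef_rot: [-0.383, 0.663, -0.261, 0.588]
contact_force: [-0.2, 0.3, 0.2]
opening: 0.452
```

```bash
python3 - <<'E'
from p2 import *
t=r.snapshot("top")[:,:,::-1]; a=cv2.imread("pics/top14.png"); cv2.imwrite("pics/top16.png",t)
d=np.abs(t.astype(int)-a)[190:270,200:262].max(); print("bottle/dock change",d)
t0=cv2.imread("pics/top0.png")
for n,(u,v) in dict(dark=(332,136),blue=(370,137),tape=(299,151),stone=(178,179),slab=(440,160)).items():
    print(n,np.abs(t[v-14:v+14,u-14:u+14].astype(int)-t0[v-14:v+14,u-14:u+14]).mean().round(1))
s=r.get_state(); print(s['clock'],s['contact_force'])
cv2.imwrite("pics/m16.png",t)
E
```

```text
bottle/dock change 106
dark 22.3
blue 14.3
tape 12.4
stone 18.5
slab 53.7
17.95 [ 0.04923693  0.06271941 -0.53567733]
```

View pics/m16.png

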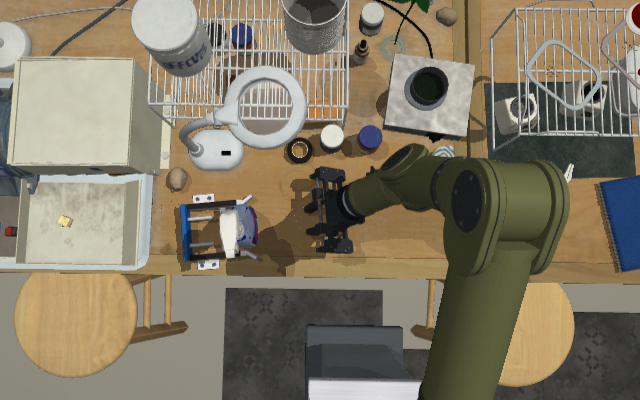

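```bash
python3 - <<'E'
import cv2,numpy as np
a=cv2.imread("pics/top0.png"); b=cv2.imread("pics/top16.png"); c=cv2.imread("pics/top14.png")
for n,(u,v) in dict(dark=(332,136),blue=(370,137),tape=(299,151),stone=(178,179),wall=(80,110)).items():
    T=a[v-16:v+16,u-16:u+16]; W=b[v-24:v+24,u-24:u+24]; m=cv2.matchTemplate(W,T,cv2.TM_CCOEFF_NORMED); print(n,cv2.minMaxLoc(m)[1],np.array(cv2.minMaxLoc(m)[3])-8)
W=b[186:274,192:270];T=c[194:266,200:262]; m=cv2.matchTemplate(W,T,cv2.TM_CCOEFF_NORMED); print("bottle",cv2.minMaxLoc(m)[1],np.array(cv2.minMaxLoc(m)[3])-8)
cv2.imwrite("pics/m17.png",np.hstack([cv2.resize(x[185:275,165:300],None,fx=2.9,fy=2.9) for x in (c,b)]))
E
```

```text
dark 0.9996657967567444 [0 0]
blue 0.9990777373313904 [0 0]
tape 0.9992246031761169 [0 0]
stone 0.9987860321998596 [0 0]
wall 0.8657670617103577 [0 0]
bottle 0.9852789640426636 [0 0]
```

View pics/m17.png

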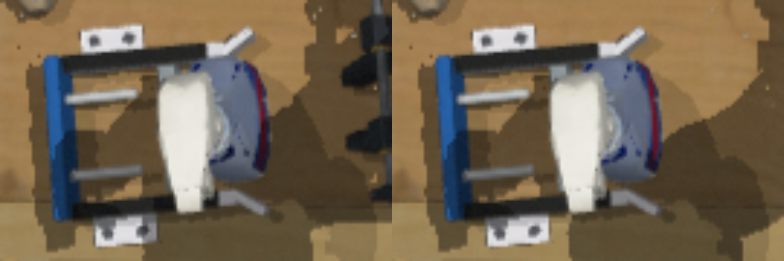

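The bottle stands still in the dock, the bystanders match their starting positions, and the arm is clear. I'm handing the job in.

```bash
python3 - <<'E'
from plant import r
print(r.finish_job())
E
```

```text
the job is handed in; nothing more can be done
None
```

The bottle is standing in the blue-ended dock against the orange pad. I pushed it with two fingers at about 14–30 mm up its back face, then pressed it home, backed the arm about 11 cm away and handed in at about 18 s.

- **Press:** Against the pad the force rose at about 2 N/mm, which matches the pad's spring. The finger force peaked at a measured 15.8 N or so. Taking off the sliding friction, I put the pad force at roughly 8.5–10.5 N, held for about a second. That is an estimate, because the moment the pad was touched is only known to about 0.7 mm.
- **After release:** In the pictures the bottle is upright, lined up with the dock to within a degree or two, and 2–4 mm off the centre line, within the ±6 mm of play. It did not move between the last two pictures. The wrist force was about zero.
- **Resting against the pad:** I did not see this directly. I infer it because the finger force was already about zero after backing off only about 3 mm, so the pad should still be slightly compressed.
- **Bystanders:** The two jars, the tape and the stone matched their starting image positions exactly. The slab was partly hidden by the arm in the last picture, so I could not check it that way, but the planned path kept the gripper well away from it.
- **Checks that disagreed:** A plain pixel difference flagged changes around the dock and the bystanders. Shape matching showed no shift, and the arm's moving shadow looks like the cause. My model of the fingertips was also about 3 mm off along the push, which did not matter because I felt for the pad.

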